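Load a petri dish into a slide stage and click it home under the reader

ROBOT

A 6-joint arm with a two-finger parallel gripper is mounted at the origin on a cart in front of the work surface, level with it; the furniture and walls round the work are solid. World frame = base frame: x ahead of the robot, y to its left, z up, the work surface at z = 0. Lengths are in mm, angles in degrees, forces in N, time in s.
With the tool pointing down it reaches from about 350 to 850 mm from the base axis. Payload 8.1 kg.
Tool frame: the origin (TCP) lies midway between the tips of the shut fingers; the grasp point (between the pads) lies hold_point_z behind it (hold_point_z is the distance from the TCP to the grasp point, in mm); z points along the fingers, x is the direction in which the jaws open and shut, and the axes are right-handed (so a half turn about z gives the same grasp; the last joint's range is limited). The gripper opens to 85 mm and grips with 20 to 120 N. Pads are 22 mm wide; open, the fingers measure 114 mm over their backs; the gripper's body (76 mm by 85 mm) begins 54 mm behind the grasp point. The pads swing forward as they close: fully open they stand 13 mm farther back than shut.
Start: joints at [62.258, 7.471, 85.268, -0, 87.261, -4.893], TCP at [232.967, 552.93, 231.292] pointing down, gripper open.
Joint ranges: [-169.43, 169.43], [-51.17, 129.36], [1.28, 143.12], [-76.62, 256.62], [0, 156.53], [-152.29, 152.29]. Speed limits (degrees/s): [136.94, 136.94, 159.86, 180, 180, 180].

INTERFACE

Orientations are given as [roll, pitch, yaw] about the fixed x, y, z axes, in that order (R = Rz(yaw) Ry(pitch) Rx(roll)).
In Python, from bench import * gives the robot as it stands.
- The arm moves only by the shell command python3 -m pendant 'ROWS' [OPENING] [FORCE]. ROWS is JSON, a list that holds one entry, the list of rows, each a list of 4 numbers: the shift along the tool's x, y, z normalised to -1 to 1, where 1 is 0.02 m, then the turn about the tool's z normalised to -1 to 1, where 1 is 0.08 rad. A call has exactly 10 rows; each row shifts and turns the pose as measured when the row begins, along the tool's axes as they then stand; what a row does not reach is not made up. A row lasts 1/12 s, in which the tool goes at most 41.7 mm and 7.16 degrees, less where a joint would pass 70% of its speed; a pose out of reach is approached as far as the arm can. A call with a number of a shift or a turn outside -1 to 1 is refused whole. A call with a gripper value outside its range is refused whole. OPENING is the gripper's target within -1 to 1 (fully open at 1, half-way at 0, shut at -1), set as the call begins (- or left out, the last holds). The fingers move at their own pace and stop on an object; FORCE is the grip in N (left out, the last holds). Time passes only in rows, so rows that do not move let the fingers close, or fill a call up. It gives the time, the measured TCP pose, the force and the opening at its end, in the units of the state.
- sense(): the state, without advancing time (a new reading comes with each control period).
- snapshot(name): name is "side" or "top" or "wrist"; returns the picture (480x640x3 uint8, red, green, blue); there is no depth.
- calibration(name): a dict with "mtx" (3x3 intrinsics, pixels), "world_to_cam" (4x4, takes a point from world to camera coordinates); the wrist camera has in their place "hand_eye" (4x4, takes a point from camera to tool coordinates, whose origin is the TCP and whose axes are the tool frame's). Camera axes: x right, y down, z forward; pixel columns grow to the right and rows downward; lengths in mm; the calibration is good to about 2 mm. A picture is of the moment at which its call begins: read the wrist's pose just before it. calibration takes no time and is no camera call.
- hand_in(): hands the job in, once; it reports no verdict.
The state is a dict: "time": time; "joint_pos": joint angles; "qd": joint speeds; "joint_efforts": joint torques, N m; "tool_pos": TCP position; "tcp_rot": TCP orientation; "ft_force": force on the tool from outside, world axes, zero at the start; "wrist_torque": the same for the moment, N m; "finger_gap": finger opening in mm.
Only numpy, scipy, OpenCV 4.12 (cv2) and the standard library are available. Lean on these libraries where they do the work, as an engineer would, in place of code of your own. Each camera call takes 0.05 s, during which the arm holds its last target.

TASK

Put the closed petri dish that lies in front of the slide stage flat into the round nest of the stage, without moving the stage along yet, and let go of it. Then take hold of the stage's red knob and push the stage along its rail towards the reader until the spring ball clicks into the notch, with the dish under the lens; stop at that click instead of running on past it. Finish while still holding the knob with the stage sitting in the notch, and leave the other things on the bench where they are.

Things in the scene. Friction and masses are not known exactly. Their poses are not given: they have to be found in the camera images.
- dish_centre (a point): Centre (half-way up) of the loose closed petri dish, clear with a tan filling: round, 60 mm across, 13 mm high, about 30 g, lying flat on the worktop (the point is then about 5 mm above it); grip it across its diameter. Turning it about z does not matter.
- nest (a point): Centre of the nest's floor on the black carriage, 32 mm above the worktop. Four aluminium lugs, 8 mm high, on the diagonals leave a 62.4 mm round space; between them, to ±x and ±y, are 30 mm gaps for the fingers. A seated dish's centre is 5 mm above this point. Axes (the carriage's): -y the sliding direction along the rail towards the reader, +x to the rear, z up. Moves with the carriage.
- knob_grip (a point): Grip point on the red knob on the carriage, 130 mm from the nest towards +y: an upright block 30 mm (x) by 22 mm (y), from 32 to 72 mm above the worktop; this point is on its axis, 57 mm above the worktop. Axes as the nest's; moves with the carriage. Within 75 mm of it the stage and reader are never higher than 40 mm.
- carriage (a joint): Position of the carriage along its rail in m, 0 at the end away from the reader, 0.185 at the far stop; it grows towards the reader. The rail's friction with the spring ball rubbing is about 2 N.
- notch (a point): The notch in the steel rear edge of the carriage, 26 mm above the worktop, a black gap 11 mm long, 90 mm from the nest towards +y; it moves with the carriage. Same axes as the nest.
- detent (a point): Where the spring ball of the brass plunger (on the foot of the reader, fixed) rubs on the carriage's rear edge, 90 mm along +y from the lens axis. With the notch's y in this frame 0 the ball has clicked in and the dish is under the lens. The ball draws the carriage in over the last 4 mm or so; then about 11 N along the rail pushes it out again. Axes: -y the sliding direction, z up.
- lens (a point): Centre of the underside of the black lens barrel (48 mm across) of the white fixed reader, 79 mm above the worktop; the reader overhangs the rail from the rear, to 146 mm height, 56 mm wide along the rail.
- flask: Bystander: stoppered conical flask with yellow filling, 68 mm across, 141 mm high; origin at the centre of its underside.
- timer: Bystander: small white timer with three buttons, 66x62x18 mm; origin at the centre of its underside.
There are look-alikes about, which are no part of the job. What is shaped like the part that bears dish_centre but blue, green or turquoise is not meant.

How it is judged (in metres and radians):
On the way:
1. the dish lies seated flat in the nest, let go, with the stage still at least 80 mm short of the notch (horizontal distance between dish_centre and nest below 0.0025 m and z of dish_centre in the frame of nest between 0.003 and 0.0085 m and angle between dish_centre's own z axis and vertical below 0.08 rad and contact force between the fingers and dish below 0.05 N and y of notch in the frame of detent above 0.08 m), for 0.2 s.
At the end, for the whole second after the job is handed in: Stage at rest, ball in the notch (within 2 mm along the rail), fingers on the knob with over 5 N; dish flat in the nest (within 2.5 mm, tilt under 0.08 rad), untouched, within 5 mm of the lens axis; flask and timer moved less than 20 mm (horizontal distance between dish_centre and nest below 0.0025 m and z of dish_centre in the frame of nest between 0.003 and 0.0085 m and angle between dish_centre's own z axis and vertical below 0.08 rad and y of notch in the frame of detent between -0.002 and 0.002 m and velocity of joint carriage between -0.005 and 0.005 m/s and contact force between the fingers and knob above 5 N and contact force between the arm and dish below 0.05 N and horizontal distance between dish_centre and lens below 0.005 m and distance of each of flask, timer from where it was at the start of the episode below 0.02 m); the arm keeps its last pose, push and grip.
It fails at once if the stage runs on more than 15 mm past the notch (y of notch in the frame of detent below -0.015 m).
It fails at once if the flask is tipped (angle between flask's own z axis and vertical above 0.3 rad).
It fails at once if a bystander is pushed more than 20 mm from its place (distance of any of flask, timer from where it was at the start of the episode above 0.02 m).
It also fails if it takes over 53 s, if anything falls off the work surface, if the arm or the gripper's body presses on something with over 40 N, if the wrist force passes 120 N, or if a joint passes its speed limit or range.

## Working session

There is one attempt and no reset: what is moved stays moved. The work goes in short steps, Python scripts to look and compute and a shell command to move; the robot and the scene stay as the last step left them, time stands still between calls to the robot, and variables do not carry over. Pictures are saved under pics/ and viewed, and the job is handed in when it is done.

```bash
ls; mkdir -p pics; python3 - <<'E'
from bench import *
import cv2
s=sense();print(s)
for n in ("side","top","wrist"):
    c=calibration(n);print(n,{k:v.tolist() if hasattr(v,'tolist') else v for k,v in c.items()})
    cv2.imwrite(f"pics/a_{n}.png",snapshot(n)[:,:,::-1])
E
```

```text
pics
{'time': 0.0, 'joint_pos': array([ 6.22574693e+01,  7.51622721e+00,  8.53313023e+01,  6.33389351e-04,
        8.72612287e+01, -4.89315780e+00]), 'qd': array([-0.00946954, -0.00742186,  0.00336216,  0.04872442, -0.10310452,
        0.14088941]), 'joint_efforts': array([ 4.76998393e-04, -5.69390881e+01, -5.00555170e+01,  1.11206832e-04,
        1.42000912e-02,  1.49453024e-05]), 'tool_pos': array([232.69895872, 552.42604601, 230.21337968]), 'tcp_rot': array([-1.79990093e+02,  1.08307820e-01,  6.71506056e+01]), 'ft_force': array([ 0.00122608, -0.33797821,  0.14062391]), 'wrist_torque': array([-0.00992923, -0.02485298, -0.03169262]), 'finger_gap': 85.2924391323557}
side {'mtx': [[516.6748293207227, 0.0, 316.82661133869226], [0.0, 516.6748293207227, 242.03740739980972], [0.0, 0.0, 1.0]], 'world_to_cam': [[0.9732746691275312, -0.22940569320138832, -0.010461661506889704, -611.172807427401], [-0.10951161416777598, -0.42360644383813334, -0.8992023059919155, -36.18514068250223], [0.2018505011067904, 0.8763165002814912, -0.43740800922861106, 1416.809646284085], [0.0, 0.0, 0.0, 1.0]]}
top {'mtx': [[477.69539157594556, 0.0, 313.38642218888924], [0.0, 477.69539157594556, 243.52944652843948], [0.0, 0.0, 1.0]], 'world_to_cam': [[-0.012757186468966782, -0.999472780328261, -0.029856583466506405, -326.453513250946], [-0.9917189966700554, 0.016462973033600715, -0.12736719421669773, 565.4989694813627], [0.12779157185485704, 0.027984493952748015, -0.9914061641229965, 1022.5593434181168], [0.0, 0.0, 0.0, 1.0]]}
wrist {'mtx': [[368.9374594027866, 0.0, 316.03585528806553], [0.0, 368.9374594027866, 233.72347470151186], [0.0, 0.0, 1.0]], 'hand_eye': [[0.9999995274292263, 0.0009087984015472711, -0.0003452923224565489, -1.2076639458743488], [-0.0007481915138754332, 0.946208510365367, 0.32355663356143644, -83.64357518551198], [0.0006207662854628839, -0.32355622231324266, 0.946208743170132, -141.6908074343575], [0.0, 0.0, 0.0, 1.0]]}
```

View pics/a_top.png

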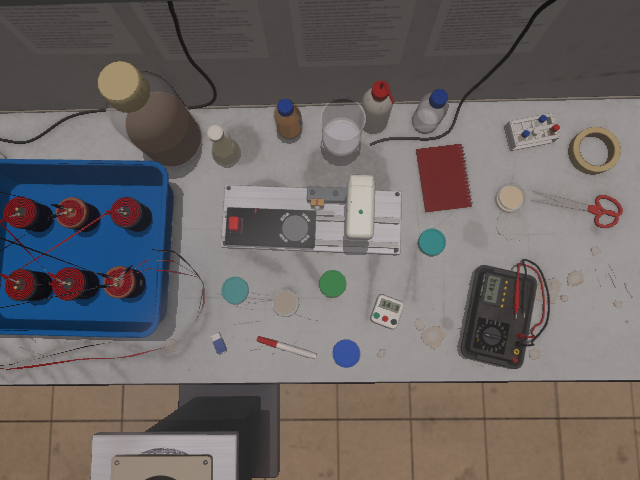

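View pics/a_side.png

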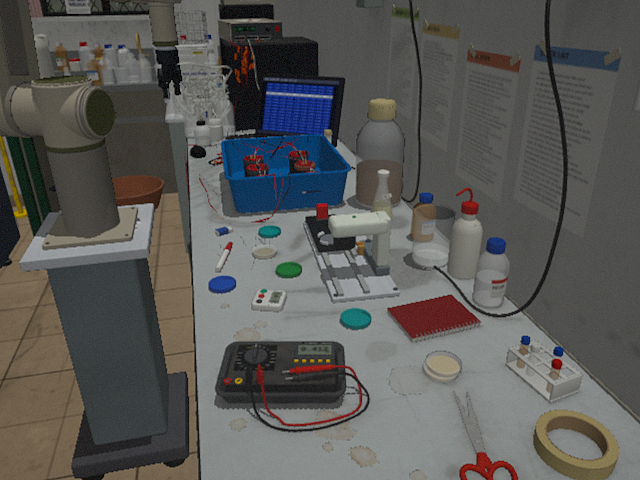

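View pics/a_wrist.png

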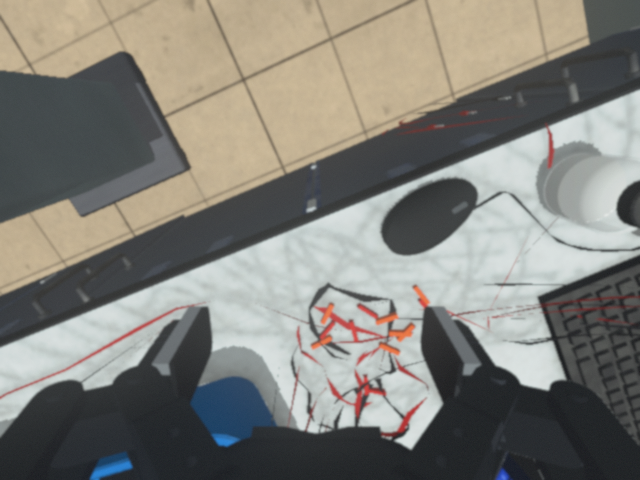

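The top picture shows these dish-shaped candidates:

| Object | Pixel |
|---|---|
| Tan, in front of the stage | (286,303) |
| Tan, far right | (510,198) |
| Turquoise | (235,290) |
| Turquoise | (432,242) |
| Green | (332,284) |
| Blue | (346,353) |

I choose the tan one at (286,303), because it is clear with a tan filling and lies in front of the stage. The nest is at about (295,228), the knob at (234,224), the lens under the reader at about (360,210), and the timer at (388,311). I'll check these in close crops.

```bash
python3 - <<'E'
import cv2
a=cv2.imread("pics/a_top.png")
c=a[170:330,210:410];cv2.imwrite("pics/b_crop.png",cv2.resize(c,None,fx=4,fy=3.75,interpolation=cv2.INTER_CUBIC))
c=a[200:262,215:325];cv2.imwrite("pics/b_crop2.png",cv2.resize(c,None,fx=7,fy=7,interpolation=cv2.INTER_CUBIC))
c=a[270:330,240:340];cv2.imwrite("pics/b_crop3.png",cv2.resize(c,None,fx=8,fy=8,interpolation=cv2.INTER_CUBIC))
E
```

```text
(no output)
```

View pics/b_crop2.png

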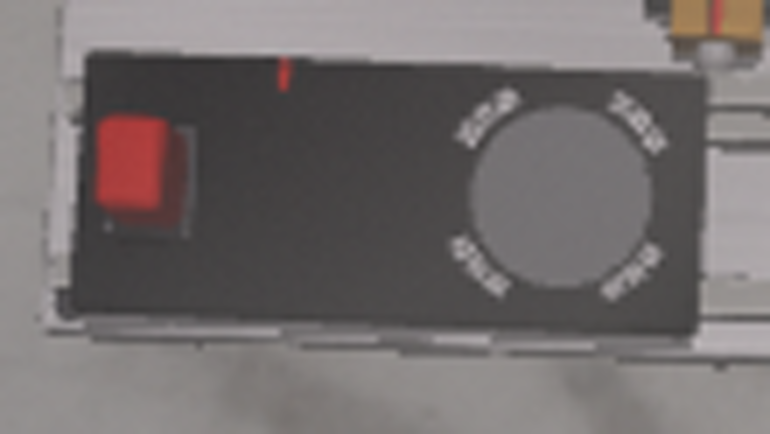

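View pics/b_crop3.png

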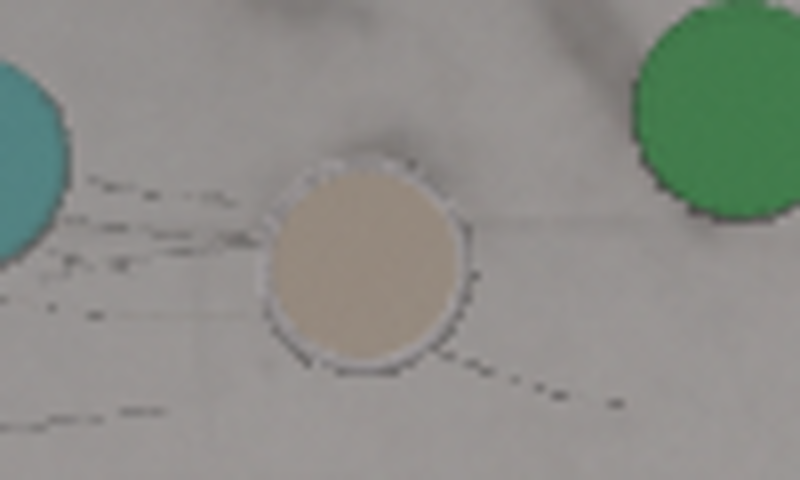

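View pics/b_crop.png

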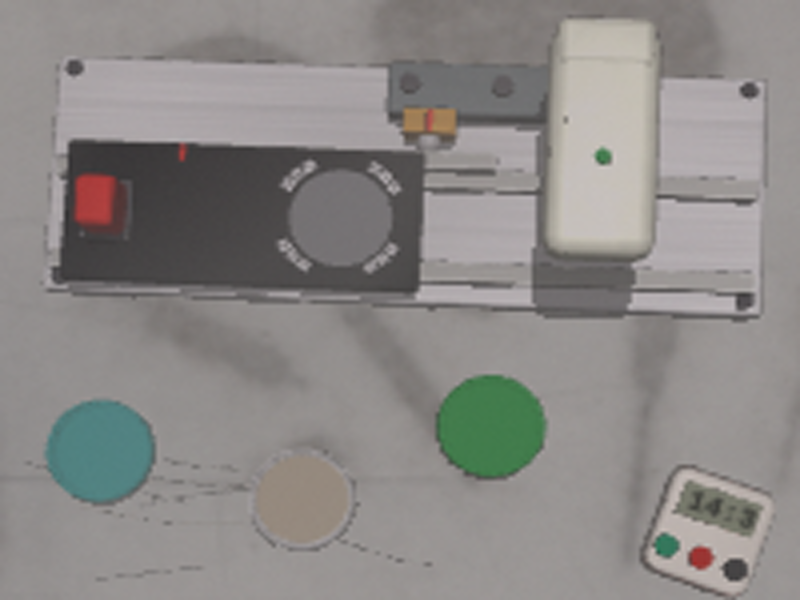

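The crops confirm the tan dish, centred at (285.3,302.7) in the top picture. The nest is at (294.7,227.7), the knob top at (233.4,222.7), the red mark by the notch at (255.3,208) and the plunger ball at (317,207.5). Next I turn these into world positions.

```bash
cat > h.py <<'E'
from bench import *
import numpy as np, cv2
from scipy.spatial.transform import Rotation as R
def ray_z(name,px,z,pose=None):
    c=calibration(name);K=np.array(c["mtx"])
    d=np.linalg.inv(K)@[px[0],px[1],1.]
    if name=="wrist":
        H=np.array(c["hand_eye"]);Rt=R.from_euler('xyz',pose["tcp_rot"],degrees=True).as_matrix()
        o=Rt@H[:3,3]+pose["tool_pos"];d=Rt@H[:3,:3]@d
    else:
        W=np.array(c["world_to_cam"]);o=-W[:3,:3].T@W[:3,3];d=W[:3,:3].T@d
    return o+d*(z-o[2])/d[2]
def proj(name,p,pose=None):
    c=calibration(name);K=np.array(c["mtx"])
    if name=="wrist":
        H=np.array(c["hand_eye"]);Rt=R.from_euler('xyz',pose["tcp_rot"],degrees=True).as_matrix()
        q=H[:3,:3].T@(Rt.T@(np.array(p)-pose["tool_pos"])-H[:3,3])
    else:
        W=np.array(c["world_to_cam"]);q=W[:3,:3]@p+W[:3,3]
    q=K@q;return q[:2]/q[2]
def go(x,y,z,yaw):
    """shift needed in tool axes, units of rows"""
    s=sense();Rt=R.from_euler('xyz',s["tcp_rot"],degrees=True).as_matrix()
    d=Rt.T@(np.array([x,y,z])-s["tool_pos"])
    dy=(yaw-s["tcp_rot"][2]+90)%180-90
    print("tool d mm",d.round(1),"rows",(d/20).round(2),"yaw err",round(dy,2),"turn units (tool z)",round(-np.radians(dy)/0.08,2))
E
python3 - <<'E'
from h import *
np.set_printoptions(precision=1,suppress=True)
for n,p,z in [("dish",(285.3,302.7),12),("dish-top",(285.3,302.7),8),("nest",(294.7,227.7),32),("knobtop",(233.4,222.7),72),("mark",(255.3,208),32),("ball",(317,207.5),26),
 ("carr BL",(215+85/7,200+52/7),32),("carr BR",(215+708/7,200+72/7),32),("carr FL",(215+75/7,200+315/7),32),("carr FR",(215+697/7,200+333/7),32),("timer",(388,311),18)]:
    print(n,ray_z("top",p,z))
print(proj("side",[0,0,0]))
E
```

```text
dish [ 432.  -270.2   12. ]
dish-top [ 432.  -269.9    8. ]
nest [ 596.6 -293.8   32. ]
knobtop [ 603.2 -165.    72. ]
mark [ 642.7 -205.9   32. ]
ball [ 642.5 -343.7   26. ]
carr BL [ 645.2 -142.7   32. ]
carr BR [ 635.  -341.8   32. ]
carr FL [ 560.5 -140.4   32. ]
carr FR [ 551.5 -337.2   32. ]
timer [ 411.1 -495.5   18. ]
[ 93.9 228.8]
```

```bash
python3 - <<'E'
import bench
print([k for k in dir(bench) if not k.startswith('__')])
print({k:getattr(bench,k) for k in dir(bench) if 'hold' in k.lower()})
from h import *
go(432,-270,130,87.2); go(420,300,230,87.2)
E
```

```text
['PlanningError', 'calibration', 'hand_in', 'hold_point_z', 'sense', 'snapshot']
{'hold_point_z': 18.700000000000003}
tool d mm [-680.5  503.   101.4] rows [-34.03  25.15   5.07] yaw err 20.05 turn units (tool z) -4.37
tool d mm [-160.   270.6    0.7] rows [-8.   13.53  0.03] yaw err 20.05 turn units (tool z) -4.37
```

```bash
python3 -m pendant '[[[-1,0.7,0,-0.44],[-1,0.7,0,-0.44],[-1,0.7,0,-0.44],[-1,0.7,0,-0.44],[-1,0.7,0,-0.44],[-1,0.7,0,-0.44],[-1,0.7,0,-0.44],[-1,0.7,0,-0.44],[-1,0.7,0,-0.44],[-1,0.7,0,-0.44]]]' 1 30; python3 -c "
from h import *
go(432,-270,130,87.2)"
```

```text
time: 0.98
tool_pos: [320.5, 319.0, 225.6]
tcp_rot: [-179.7, 0.4, 88.6]
ft_force: [0.8, -0.0, 0.8]
finger_gap: 85.4
tool d mm [-585.6  126.    98.6] rows [-29.28   6.3    4.93] yaw err -1.44 turn units (tool z) 0.31
```

```bash
python3 -m pendant '[[[-1,0.3,0,0],[-1,0.3,0,0],[-1,0.3,0,0],[-1,0.3,0,0],[-1,0.3,0,0],[-1,0.3,0,0],[-1,0.3,0,0],[-1,0.3,0,0],[-1,0.3,0,0],[-1,0.3,0,0]]]' ; python3 -m pendant '[[[-1,0.2,0,0.03],[-1,0.2,0,0.03],[-1,0.2,0,0.03],[-1,0.2,0,0.03],[-1,0.2,0,0.03],[-1,0.2,0,0.03],[-1,0.2,0,0.03],[-1,0.2,0,0.03],[-1,0.2,0,0.03],[-1,0.2,0,0.03]]]'; python3 -c "
from h import *
go(432,-270,130,87.2)"
```

```text
time: 1.82
tool_pos: [376.9, 106.3, 224.4]
tcp_rot: [-179.6, 0.4, 88.8]
ft_force: [0.4, -0.2, 0.7]
finger_gap: 85.4
time: 2.65
tool_pos: [409.2, -105.4, 223.8]
tcp_rot: [-179.5, 0.4, 87.3]
ft_force: [-0.2, 0.9, -0.4]
finger_gap: 85.6
tool d mm [-162.6   31.3   94.8] rows [-8.13  1.56  4.74] yaw err -0.13 turn units (tool z) 0.03
```

```bash
python3 -m pendant '[[[-1,0.2,0.4,0],[-1,0.2,0.5,0],[-1,0.2,0.5,0],[-1,0.2,0.6,0],[-1,0.2,0.6,0],[-1,0.2,0.6,0],[-1,0.2,0.6,0],[-0.5,0.1,0.4,0],[0,0,0.2,0],[0,0,0,0]]]' ; python3 -c "
from h import *
s=sense();go(432,-270,130,87.2);print(s['tool_pos'],s['tcp_rot'])
cv2.imwrite('pics/c1.png',snapshot('wrist')[:,:,::-1])
print(proj('wrist',[432,-270,12],s),proj('wrist',s['tool_pos'],s))"
```

```text
time: 3.48
tool_pos: [430.3, -268.4, 131.6]
tcp_rot: [-179.5, 0.4, 87.0]
ft_force: [-0.3, 1.2, -0.5]
finger_gap: 85.3
tool d mm [-1.5  1.8  1.6] rows [-0.07  0.09  0.08] yaw err 0.17 turn units (tool z) -0.04
[ 430.28250764 -268.42908232  131.58431751] [-179.46477996    0.39506836   87.03370652]
[316.68289508 230.77202904] [318.50994392 310.8477564 ]
```

View pics/c1.png

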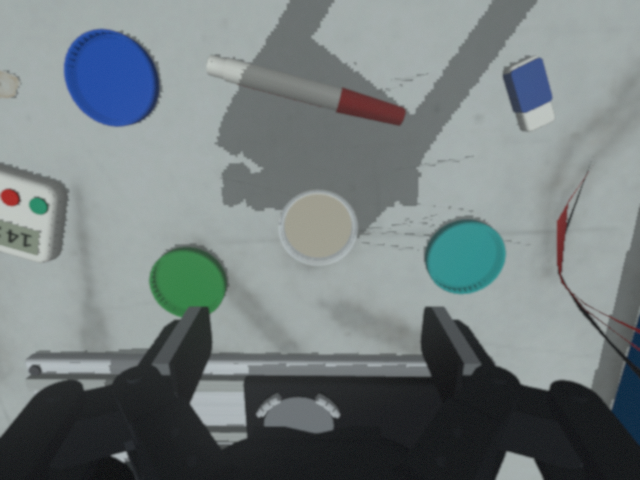

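```bash
python3 -c "
import cv2
a=cv2.imread('pics/c1.png')[180:280,265:370]
cv2.imwrite('pics/c1c.png',cv2.resize(a,None,fx=6,fy=6,interpolation=cv2.INTER_CUBIC))"
```

```text
(no output)
```

View pics/c1c.png

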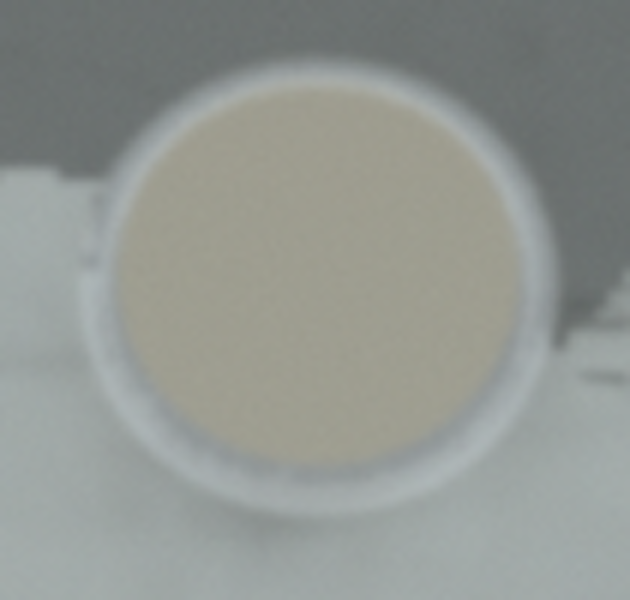

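The wrist crop shows the tan dish with its outline centred at (318.3,227.8). The fill is centred at (318.3,225.8), and the turquoise and green dishes stand well clear of it.

```bash
python3 -c "
from h import *
s=sense()
print(ray_z('wrist',(318.3,227.8),11.5,s),ray_z('wrist',(318.3,227.8),6,s),ray_z('wrist',(318.3,225.8),4,s))
go(430.2,-270.5,20,87.2);go(430.2,-270.5,-2.5,87.2)"
```

```text
[ 430.22017863 -268.57212671   11.5       ] [ 431.94453235 -268.66634318    6.        ] [ 430.96595755 -268.622357      4.        ]
tool d mm [ -1.4   0.9 112.1] rows [-0.07  0.04  5.6 ] yaw err 0.14 turn units (tool z) -0.03
tool d mm [ -1.3   1.1 134.6] rows [-0.06  0.06  6.73] yaw err 0.14 turn units (tool z) -0.03
```

```bash
python3 -m pendant '[[[0,0,0.8,0],[0,0,0.8,0],[0,0,0.8,0],[0,0,0.8,0],[0,0,0.8,0],[0,0,0.6,0],[0,0,0.5,0],[0,0,0.3,0],[0,0,0.1,0],[0,0,0,0]]]' ; python3 -c "
from h import *
s=sense();go(430.5,-268.8,-2.5,87.2);print(s['tool_pos'],s['tcp_rot'])
cv2.imwrite('pics/c2.png',snapshot('wrist')[:,:,::-1])
print(proj('wrist',[430.5,-268.8,12],s),proj('wrist',s['tool_pos'],s))"
```

```text
time: 4.37
tool_pos: [435.0, -264.7, 25.7]
tcp_rot: [179.9, 0.7, 87.5]
ft_force: [0.2, 0.0, -0.1]
finger_gap: 85.2
tool d mm [-3.9 -4.3 28.2] rows [-0.2  -0.22  1.41] yaw err -0.26 turn units (tool z) 0.06
[ 434.98321921 -264.73752276   25.65279962] [179.92746607   0.70407786  87.45653034]
[309.61164556 287.5335895 ] [318.48458635 310.88155067]
```

View pics/c2.png

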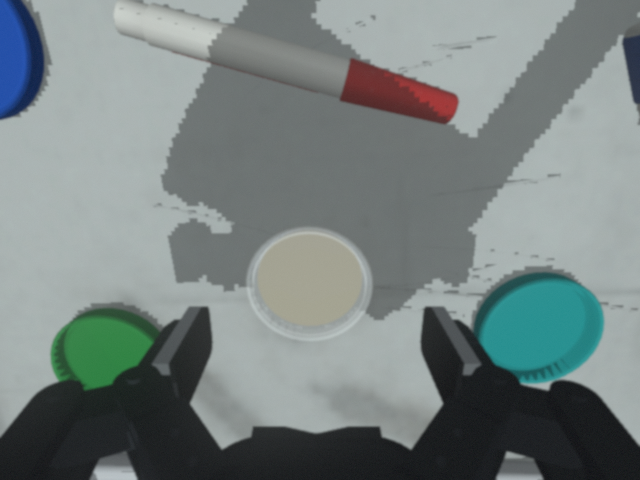

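```bash
python3 -c "
from h import *
s=sense()
for z in (12,6):
  p=ray_z('wrist',(309,283.7),z,s);print(p); go(p[0],p[1],5,87.2)"
```

```text
[ 428.79826283 -269.13540306   12.        ]
tool d mm [-4.3 -6.2 21. ] rows [-0.21 -0.31  1.05] yaw err -0.25 turn units (tool z) 0.05
[ 431.80146853 -269.47145591    6.        ]
tool d mm [-4.5 -3.1 21. ] rows [-0.22 -0.16  1.05] yaw err -0.25 turn units (tool z) 0.05
```

```bash
python3 -m pendant '[[[-0.12,-0.12,0,0.05],[-0.1,-0.1,0,0],[0,0,0.2,0],[0,0,0.2,0],[0,0,0.2,0],[0,0,0.2,0],[0,0,0.1,0],[0,0,0,0],[0,0,0,0],[0,0,0,0]]]' ; python3 -c "
from h import *
s=sense();go(430.5,-269.2,-2.5,87.2);print(s['tool_pos'],s['tcp_rot'])
cv2.imwrite('pics/c3.png',snapshot('wrist')[:,:,::-1])
print(proj('wrist',[430.5,-269.2,12],s),proj('wrist',s['tool_pos'],s))"
```

```text
time: 5.25
tool_pos: [431.7, -271.5, 8.8]
tcp_rot: [179.7, 0.9, 87.1]
ft_force: [-1.1, -0.6, -1.3]
finger_gap: 85.7
tool d mm [ 2.4 -1.4 11.2] rows [ 0.12 -0.07  0.56] yaw err 0.05 turn units (tool z) -0.01
[ 431.67792834 -271.53800262    8.78168673] [179.70037844   0.85736757  87.14516203]
[323.74917657 312.23158204] [318.48555285 310.87591859]
```

View pics/c3.png

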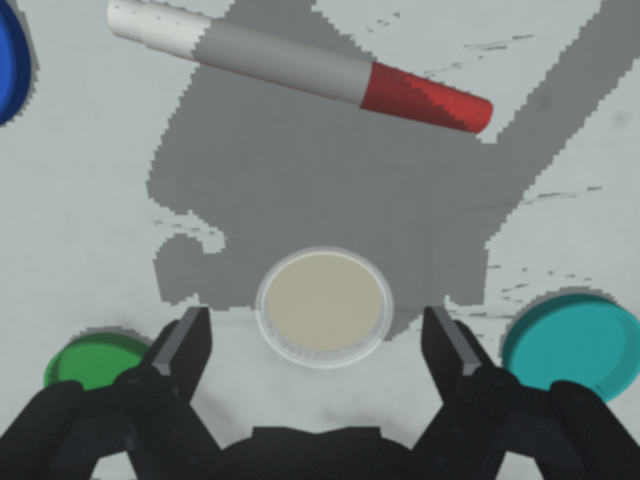

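```bash
python3 -m pendant '[[[0.1,-0.06,0.1,0],[0,0,0.15,0],[0,0,0.1,0],[0,0,0.1,0],[0,0,0.08,0],[0,0,0.05,0],[0,0,0,0],[0,0,0,0],[0,0,0,0],[0,0,0,0]]]' ; python3 -c "
from h import *
s=sense();go(430.5,-269.2,-2.5,87.2);print(s['tool_pos'],s['tcp_rot'],s['ft_force'])"
```

```text
time: 6.13
tool_pos: [430.9, -269.5, -3.7]
tcp_rot: [179.7, 0.9, 87.2]
ft_force: [0.1, 0.9, -0.5]
finger_gap: 85.5
tool d mm [ 0.3 -0.4 -1.3] rows [ 0.01 -0.02 -0.06] yaw err 0.04 turn units (tool z) -0.01
[ 430.85924023 -269.50262996   -3.74387479] [179.66752792   0.87679966  87.16116911] [ 0.13700561  0.88181814 -0.50075779]
```

```bash
python3 -m pendant '[[[0,0,-0.05,0],[0,0,0,0],[0,0,0,0],[0,0,0,0],[0,0,0,0],[0,0,0,0],[0,0,0,0],[0,0,0,0],[0,0,0,0],[0,0,0,0]]]' -1 25; python3 -c "
from h import *
s=sense();print(s['tool_pos'],s['tcp_rot'],s['ft_force'])
cv2.imwrite('pics/c4.png',snapshot('wrist')[:,:,::-1])"
```

```text
time: 6.97
tool_pos: [431.2, -269.8, -2.0]
tcp_rot: [179.6, 0.9, 87.2]
ft_force: [-0.0, -0.8, -0.8]
finger_gap: 58.7
[ 431.19302345 -269.76445552   -1.99496045] [179.62700069   0.90754294  87.16151096] [-0.04942759 -0.83269908 -0.82029397]
```

View pics/c4.png

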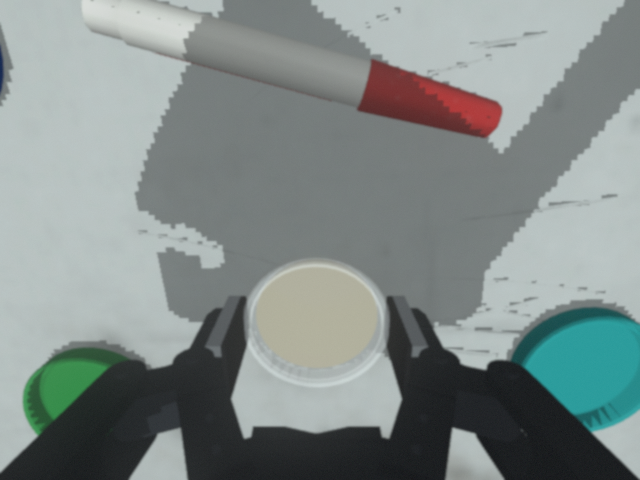

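The dish is gripped with a gap of 58.7 mm, and in the picture it sits centred between the pads at about (316.5,321). Next I lift it and carry it just past the nest, so that the wrist camera sees the nest in front.

```bash
python3 -m pendant '[[[0,0,-0.4,0],[0,0,-0.8,0],[0,0,-0.8,0],[0,0,-0.8,0],[0,0,-0.8,0],[0,0.4,-0.6,0],[0,0.8,-0.4,0],[0,0.8,0,0],[0,0.8,0,0],[0,0.8,0,0]]]'; python3 -c "
from h import *
s=sense();go(665,-294,88,87.2);print(s['tool_pos'],s['tcp_rot'],s['ft_force'],s['finger_gap'])"
```

```text
time: 7.85
tool_pos: [502.3, -271.6, 99.8]
tcp_rot: [179.7, 0.9, 87.0]
ft_force: [0.4, 0.1, 0.6]
finger_gap: 58.2
tool d mm [-13.8 163.5  13. ] rows [-0.69  8.18  0.65] yaw err 0.17 turn units (tool z) -0.04
[ 502.33015659 -271.60096383   99.82021547] [179.66811405   0.895184    87.03025594] [0.41724253 0.11914209 0.62641399] 58.236482282508604
```

```bash
python3 -m pendant '[[[-0.1,0.9,0,0],[-0.1,0.9,0,0],[-0.1,0.9,0.1,0],[-0.1,0.9,0.1,0],[-0.1,0.9,0.1,0],[-0.1,0.9,0.1,0],[-0.1,0.9,0.1,0],[0,0.7,0.1,0],[0,0.4,0,0],[0,0,0,0]]]'; python3 -c "
from h import *
s=sense();go(665,-294,88,87.2);print(s['tool_pos'],s['tcp_rot'],s['ft_force'],s['finger_gap'])
cv2.imwrite('pics/d1.png',snapshot('wrist')[:,:,::-1])
print(proj('wrist',[596.6,-293.8,32],s))"
```

```text
time: 8.68
tool_pos: [660.2, -293.9, 95.7]
tcp_rot: [179.4, 1.0, 87.1]
ft_force: [0.1, -0.2, -0.3]
finger_gap: 58.6
tool d mm [0.3 4.8 7.8] rows [0.01 0.24 0.39] yaw err 0.1 turn units (tool z) -0.02
[ 660.1651456  -293.9139733    95.70835738] [179.39775341   1.0059034   87.10104047] [ 0.09776613 -0.23986707 -0.28372069] 58.55383978533604
[314.49735005 146.39391366]
```

View pics/d1.png

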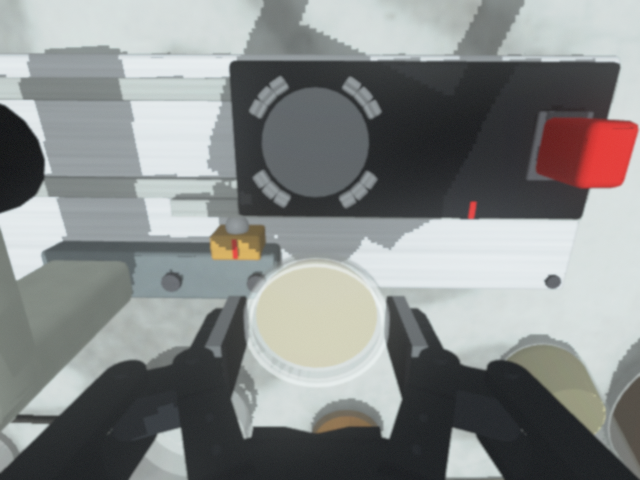

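```bash
python3 -c "
import cv2
i=cv2.imread('pics/d1.png')
cv2.imwrite('pics/d1a.png',cv2.resize(i[70:215,240:385],None,fx=4.1,fy=4.1,interpolation=cv2.INTER_CUBIC))
cv2.imwrite('pics/d1b.png',cv2.resize(i[250:395,235:400],None,fx=4,fy=4,interpolation=cv2.INTER_CUBIC))"
```

```text
(no output)
```

View pics/d1a.png

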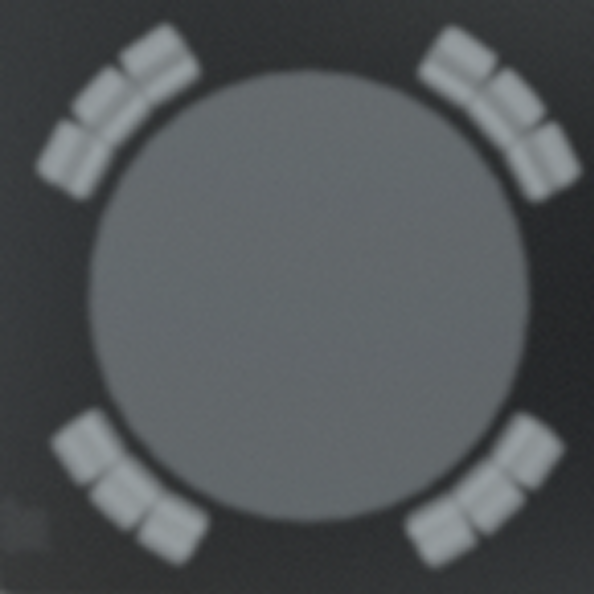

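View pics/d1b.png

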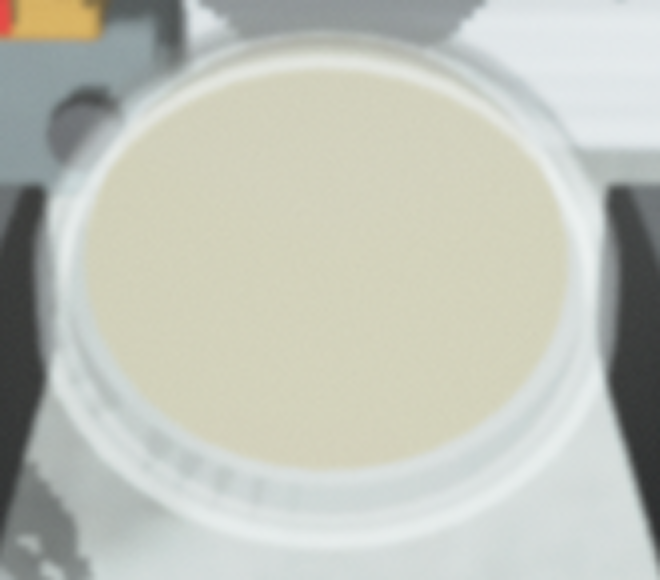

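```bash
python3 -c "
from h import *
np.set_printoptions(precision=2,suppress=True)
s=sense()
n=lambda x,y:((x+.5)/4.1+240-.5,(y+.5)/4.1+70-.5)
pts=[ray_z('wrist',n(*q),32,s) for q in [(309,70),(309,521),(90,296),(529,296)]]
print(np.array(pts)); nest=np.array([(pts[0][0]+pts[1][0])/2,(pts[2][1]+pts[3][1])/2]);print('nest',nest)
d=lambda x,y:((x+.5)/4+235-.5,(y+.5)/4+250-.5)
zb=s['tool_pos'][2]+2
# outline
for zt in (13,11.5):
  a=ray_z('wrist',d(327,33),zb,s);b=ray_z('wrist',d(327,545),zb+zt,s)
  print(zt,a,b,(a+b)/2-s['tool_pos'],'diam',a[0]-b[0])
for zf in (2,5,8,10):
  P=[ray_z('wrist',d(*q),zb+zf,s) for q in [(327,65),(327,470),(85,260),(570,260)]]
  print('fill',zf,(P[0][0]+P[1][0])/2-s['tool_pos'][0],(P[2][1]+P[3][1])/2-s['tool_pos'][1],P[1][0]-P[0][0],P[2][1]-P[3][1])
"

```

```text
[[ 565.82 -291.94   32.  ]
 [ 623.79 -294.89   32.  ]
 [ 592.08 -322.25   32.  ]
 [ 594.86 -264.46   32.  ]]
nest [ 594.81 -293.36]
13 [ 633.47 -293.46   97.59] [ 686.67 -295.88  110.59] [ 0.59 -0.81  8.5 ] diam -53.200032551923414
11.5 [ 633.47 -293.46   97.59] [ 688.01 -295.97  109.09] [ 1.26 -0.85  7.75] diam -54.54081712027187
fill 2 1.5990783536861954 -0.8557266898861258 49.88695689933036 -51.666232800477815
fill 5 -0.3058501239978568 -0.7117095155405195 48.79319330174371 -50.53345886167773
fill 8 -2.2107786016817954 -0.5676923411949701 47.699429704156955 -49.40068492287776
fill 10 -3.4807309201377166 -0.4716808916312516 46.97025397243249 -48.645502297011035
```

```bash
cat > fit.py <<'E'
from h import *
np.set_printoptions(precision=2,suppress=True)
def fill(img,seed):
    f=img.copy();m=np.zeros((482,642),np.uint8)
    cv2.floodFill(f,m,seed,0,(12,)*3,(12,)*3,cv2.FLOODFILL_FIXED_RANGE|cv2.FLOODFILL_MASK_ONLY|(255<<8))
    m=cv2.morphologyEx(m[1:-1,1:-1],cv2.MORPH_OPEN,np.ones((5,5)))
    c=max(cv2.findContours(m,cv2.RETR_EXTERNAL,cv2.CHAIN_APPROX_NONE)[0],key=cv2.contourArea)
    return c[:,0,:].astype(float)
P={'c1':([430.2825,-268.429,131.5843],[-179.46478,.39507,87.0337],(318,226)),
'c2':([434.9832,-264.7375,25.6528],[179.9275,.70408,87.4565],(309,280)),
'c3':([431.6779,-271.538,8.7817],[179.7004,.85737,87.1452],(324,302)),
'c4':([431.193,-269.7645,-1.995],[179.627,.9075,87.1615],(316,316)),
'd1':([660.1651,-293.914,95.7084],[179.3978,1.0059,87.101],(316,316))}
if __name__=="__main__":
  for k,(p,r,seed) in P.items():
    s={'tool_pos':np.array(p),'tcp_rot':np.array(r)}
    c=fill(cv2.imread(f'pics/{k}.png'),seed)
    off=0 if k!='d1' else p[2]+1.995
    print(k,cv2.fitEllipse(c.astype(np.float32)))
    for z in (2,5,8):
        w=np.array([ray_z('wrist',q,z+off,s)[:2] for q in c])
        (o,d,_)=cv2.fitEllipse(w.astype(np.float32)); print('  ',z,np.array(o),np.array(d),'rel',np.array(o)-p[:2])
E
python3 fit.py
```

```text
c1 ((317.5828552246094, 226.69480895996094), (63.99418640136719, 67.2110366821289), 91.99503326416016)
   2 [ 432.67 -269.4 ] [51.73 51.93] rel [ 2.39 -0.97]
   5 [ 431.73 -269.34] [51.16 51.36] rel [ 1.45 -0.91]
   8 [ 430.8  -269.28] [50.59 50.79] rel [ 0.51 -0.85]
c2 ((309.12530517578125, 280.3434753417969), (91.72323608398438, 104.9378890991211), 92.94905853271484)
   2 [ 432.78 -269.48] [50.33 51.99] rel [-2.2  -4.74]
   5 [ 431.3  -269.31] [49.41 51.04] rel [-3.69 -4.58]
   8 [ 429.81 -269.15] [48.5 50.1] rel [-5.17 -4.41]
c3 ((323.6156921386719, 302.8431091308594), (96.37319946289062, 114.37870025634766), 89.92914581298828)
   2 [ 432.87 -269.39] [49.72 51.97] rel [1.2  2.15]
   5 [ 431.13 -269.32] [48.71 50.92] rel [-0.54  2.21]
   8 [ 429.39 -269.26] [47.7  49.87] rel [-2.28  2.28]
c4 ((316.20709228515625, 317.3905029296875), (99.69268798828125, 121.23703002929688), 92.00323486328125)
   2 [ 433.19 -270.85] [49.2  51.87] rel [ 1.99 -1.09]Traceback (most recent call last):
  File "fit.py", line 21, in <module>
    w=np.array([ray_z('wrist',q,z+off,s)[:2] for q in c])
                ~~~~~^^^^^^^^^^^^^^^^^^^
  File "h.py", line 5, in ray_z
    c=calibration(name);K=np.array(c["mtx"])
ValueError: time passes only in moves, steps and waits
```

```bash
sed -i 's/^def ray_z/import functools\n_cal=calibration\n@functools.lru_cache(None)\ndef calibration(n): return _cal(n)\ndef ray_z/' h.py
python3 -m pendant '[[[0,-0.3,0,0],[0,-0.4,0,0],[0,-0.4,0,0],[0,-0.2,0,0],[0,0,0,0],[0,0,0,0],[0,0,0,0],[0,0,0,0],[0,0,0,0],[0,0,0,0]]]'; python3 -c "
from h import *
s=sense();print(s['tool_pos'].tolist(),s['tcp_rot'].tolist(),s['ft_force'],s['finger_gap'])
cv2.imwrite('pics/d2.png',snapshot('wrist')[:,:,::-1])
print(proj('wrist',[595.5,-293.4,32],s))"
```

```text
time: 9.57
tool_pos: [627.8, -292.6, 97.1]
tcp_rot: [179.5, 1.0, 87.0]
ft_force: [-0.6, 0.5, 0.2]
finger_gap: 58.4
[627.7730529425183, -292.5515195788536, 97.13664592902914] [179.49903842690875, 1.0017349551799077, 87.03025809794548] [-0.55000911  0.48858769  0.21882786] 58.439236267771626
[315.59199461 201.9582301 ]
```

View pics/d2.png

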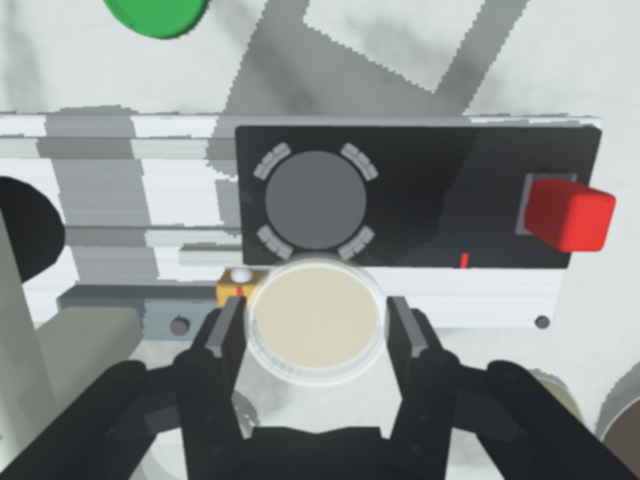

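```bash
python3 -c "
from h import *; from fit import fill
np.set_printoptions(precision=2,suppress=True)
for k,p,r,seed,s2 in [('d1',[660.1651,-293.914,95.7084],[179.3978,1.0059,87.101],(315,142),(316,316)),('d2',[627.773,-292.5515,97.1366],[179.499,1.0017,87.0303],(316,200),(316,316))]:
    s={'tool_pos':np.array(p),'tcp_rot':np.array(r)}
    im=cv2.imread(f'pics/{k}.png')
    for sd,z in ((seed,32),(s2,p[2]+1.995+2)):
        c=fill(im,sd);w=np.array([ray_z('wrist',q,z,s)[:2] for q in c])
        o,d,_=cv2.fitEllipse(w.astype(np.float32));print(k,'nest' if z==32 else 'fill',cv2.fitEllipse(c.astype(np.float32))[0],np.array(o),np.array(d),'rel',np.array(o)-p[:2], 'maxx', w[:,0].max()-p[0], 'ymid',(w[:,1].max()+w[:,1].min())/2-p[1])
"
```

```text
d1 nest (314.7569885253906, 141.64920043945312) [ 595.43 -293.67] [56.49 56.61] rel [-64.73   0.25] maxx -36.37945472461854 ymid 0.20464587614571883
d1 fill (315.8982238769531, 316.68194580078125) [ 661.78 -295.13] [48.58 51.29] rel [ 1.61 -1.21] maxx 26.078985374901436 ymid -1.2012550601232874
d2 nest (315.19476318359375, 199.689208984375) [ 595.4  -293.69] [56.41 56.61] rel [-32.37  -1.13] maxx -3.8355188237127322 ymid -1.2923039005174246
d2 fill (315.88580322265625, 316.6773681640625) [ 629.38 -293.77] [48.65 51.37] rel [ 1.61 -1.22] maxx 26.067532344138044 ymid -1.1516549172305872
```

```bash
python3 -m pendant '[[[0,-0.4,0,0],[0,-0.4,0.2,0],[0,-0.4,0.3,0],[0,-0.3,0.4,0],[0,-0.1,0.4,0],[0,0,0.4,0],[0,0,0.3,0],[0,0,0.2,0],[0,0,0,0],[0,0,0,0]]]'; python3 -c "
from h import *
s=sense();print(s['tool_pos'].tolist(),s['tcp_rot'].tolist(),s['ft_force'],s['finger_gap'])
go(595,-292.5,45,87.2)
cv2.imwrite('pics/d3.png',snapshot('wrist')[:,:,::-1])
"
```

```text
time: 10.45
tool_pos: [593.8, -291.2, 48.1]
tcp_rot: [179.5, 1.0, 87.1]
ft_force: [0.1, -0.1, 0.6]
finger_gap: 58.3
[593.7607300577837, -291.1653979810771, 48.13631693963058] [179.54579886332402, 0.9765898322526531, 87.08543964937358] [ 0.06537935 -0.06224919  0.55245219] 58.30345625153032
tool d mm [-1.2  1.3  3.2] rows [-0.06  0.06  0.16] yaw err 0.11 turn units (tool z) -0.02
```

View pics/d3.png

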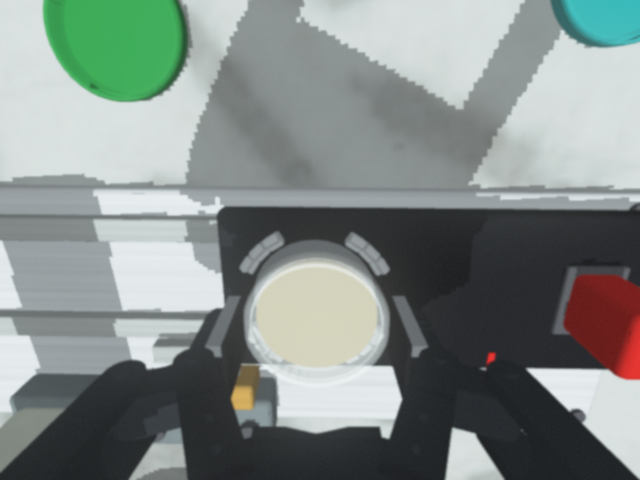

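```bash
python3 -m pendant '[[[-0.06,0.06,0,0],[0,0,0.1,0],[0,0,0.1,0],[0,0,0.05,0],[0,0,0,0],[0,0,0,0]
,[0,0,0,0],[0,0,0,0],[0,0,0,0],[0,0,0,0]]]'; python3 -c "
from h import *
s=sense();print(s['tool_pos'].tolist(),s['tcp_rot'].tolist(),s['ft_force'],s['finger_gap'])
go(595,-292.5,30.5,87.2)
i=snapshot('wrist')[:,:,::-1];cv2.imwrite('pics/d4.png',i)
cv2.imwrite('pics/d4c.png',cv2.resize(i[215:395,205:425],None,fx=3.6,fy=3.3,interpolation=cv2.INTER_CUBIC))
"
```

```text
time: 11.33
tool_pos: [597.0, -293.3, 44.9]
tcp_rot: [179.4, 1.1, 87.1]
ft_force: [0.9, 0.1, -0.4]
finger_gap: 58.7
[596.9511048041539, -293.28604452855615, 44.9313565080575] [179.35761531628512, 1.0684061555204265, 87.10817416220698] [ 0.90167311  0.06860355 -0.39643753] 58.670448923493886
tool d mm [ 1.  -2.1 14.4] rows [ 0.05 -0.11  0.72] yaw err 0.09 turn units (tool z) -0.02
```

View pics/d4c.png

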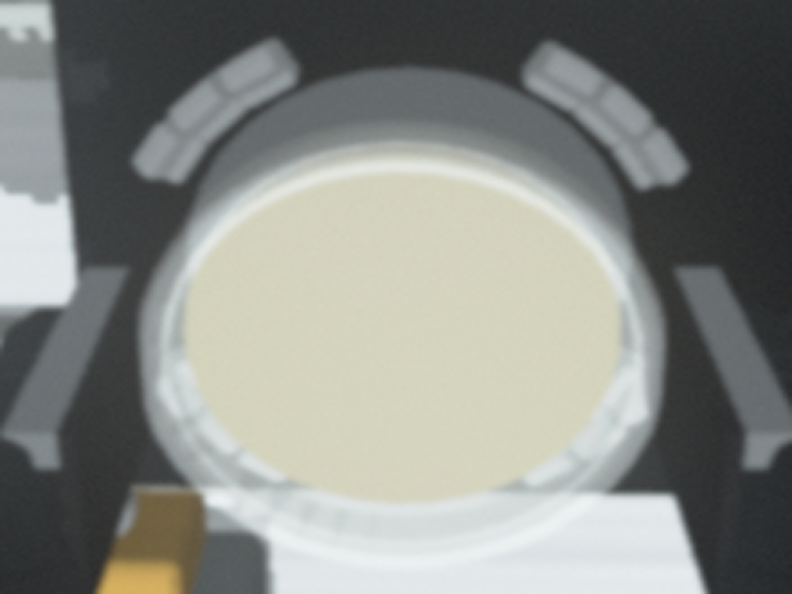

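```bash
python3 -m pendant '[[[0.03,-0.06,0,0],[0.01,-0.03,0,0],[0,0,0.08,0],[0,0,0.06,0],[0,0,0,0],[0,0,0,0],[0,0,0,0],[0,0,0,0],[0,0,0,0],[0,0,0,0]]]'; python3 -c "
from h import *
s=sense();print(s['tool_pos'].tolist(),s['tcp_rot'].tolist(),s['ft_force'],s['finger_gap'])
go(595,-292.5,30.5,87.2)
"
```

```text
time: 12.22
tool_pos: [594.9, -292.3, 41.7]
tcp_rot: [179.4, 1.1, 87.1]
ft_force: [-0.8, -0.4, -0.9]
finger_gap: 58.8
[594.882224455844, -292.3002305868833, 41.68743671841573] [179.37189621281016, 1.0630478001149257, 87.10944181219752] [-0.76265201 -0.44137828 -0.86475681] 58.79891757208306
tool d mm [ 0.   0.  11.2] rows [0.   0.   0.56] yaw err 0.09 turn units (tool z) -0.02
```

```bash
python3 -m pendant '[[[0,0,0.07,0],[0,0,0.07,0],[0,0,0.07,0],[0,0,0.04,0],[0,0,0,0],[0,0,0,0],[0,0,0,0],[0,0,0,0],[0,0,0,0],[0,0,0,0]]]'; python3 -c "
from h import *
s=sense();print(s['tool_pos'].tolist(),s['tcp_rot'].tolist(),s['ft_force'],s['wrist_torque'],s['finger_gap'])
go(595,-292.5,30.5,87.2)
i=snapshot('wrist')[:,:,::-1];cv2.imwrite('pics/d5.png',i)
cv2.imwrite('pics/d5c.png',cv2.resize(i[215:395,205:425],None,fx=3.6,fy=3.3,interpolation=cv2.INTER_CUBIC))
"
```

```text
time: 13.05
tool_pos: [594.9, -292.4, 36.1]
tcp_rot: [179.4, 1.1, 87.1]
ft_force: [0.4, 0.4, -1.4]
finger_gap: 58.2
[594.9398634878963, -292.4347362308757, 36.06705029697175] [179.37510830475108, 1.0629733915963147, 87.10782018200628] [ 0.41272209  0.35961624 -1.37176443] [-0.01165946  0.00617278  0.03575762] 58.19092164290943
tool d mm [0.  0.  5.6] rows [0.   0.   0.28] yaw err 0.09 turn units (tool z) -0.02
```

View pics/d5c.png

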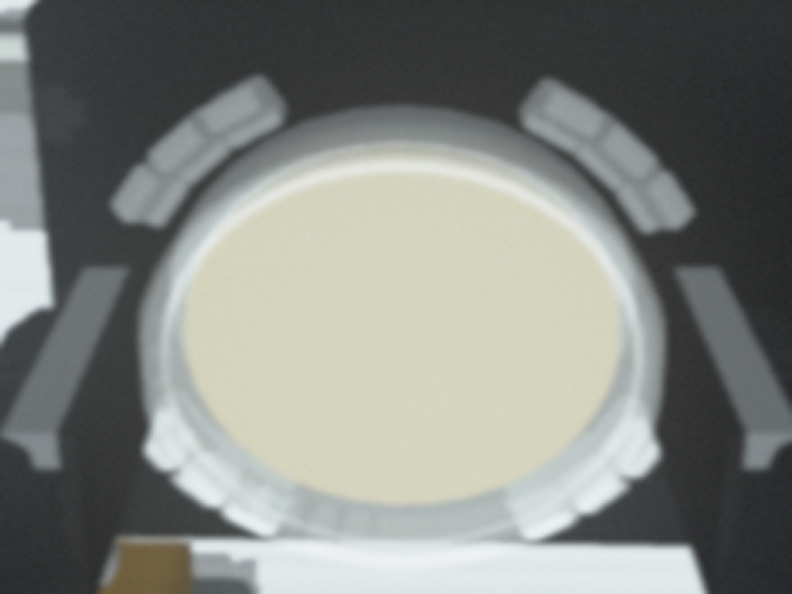

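The dish sits symmetrically between the lugs: lug mid column 402, dish mid column 403. I lower it the rest of the way.

```bash
python3 -m pendant '[[[0,0,0.06,0],[0,0,0.06,0],[0,0,0.05,0],[0,0,0.04,0],[0,0,0,0],[0,0,0,0],[0,0,0,0],[0,0,0,0],[0,0,0,0],[0,0,0,0]]]'; python3 -c "
from h import *
s=sense();print(s['tool_pos'].tolist(),s['tcp_rot'].tolist(),s['ft_force'],s['wrist_torque'],s['finger_gap'])
go(595,-292.5,30,87.2)
i=snapshot('wrist')[:,:,::-1];cv2.imwrite('pics/d6.png',i)
cv2.imwrite('pics/d6c.png',cv2.resize(i[215:395,205:425],None,fx=3.6,fy=3.3,interpolation=cv2.INTER_CUBIC))
cv2.imwrite('pics/d6s.png',cv2.resize(snapshot('side')[190:290,280:410,::-1],None,fx=6,fy=6,interpolation=cv2.INTER_CUBIC))
"
```

```text
time: 13.93
tool_pos: [595.0, -292.5, 31.4]
tcp_rot: [179.4, 1.1, 87.1]
ft_force: [1.1, 0.0, -0.2]
finger_gap: 58.4
[595.0157179601824, -292.498713560316, 31.412482206269118] [179.3729260022704, 1.0634767746088152, 87.11086155514523] [ 1.11361854  0.02988493 -0.17358015] [ 0.00790919 -0.01896799 -0.02230472] 58.39956592121219
tool d mm [ 0.  -0.   1.4] rows [ 0.   -0.    0.07] yaw err 0.09 turn units (tool z) -0.02
```

View pics/d6c.png

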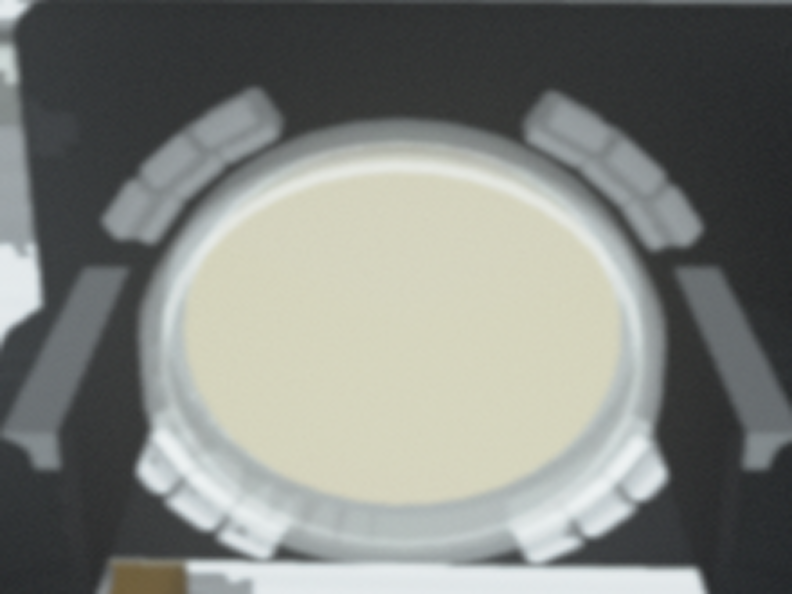

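View pics/d6s.png

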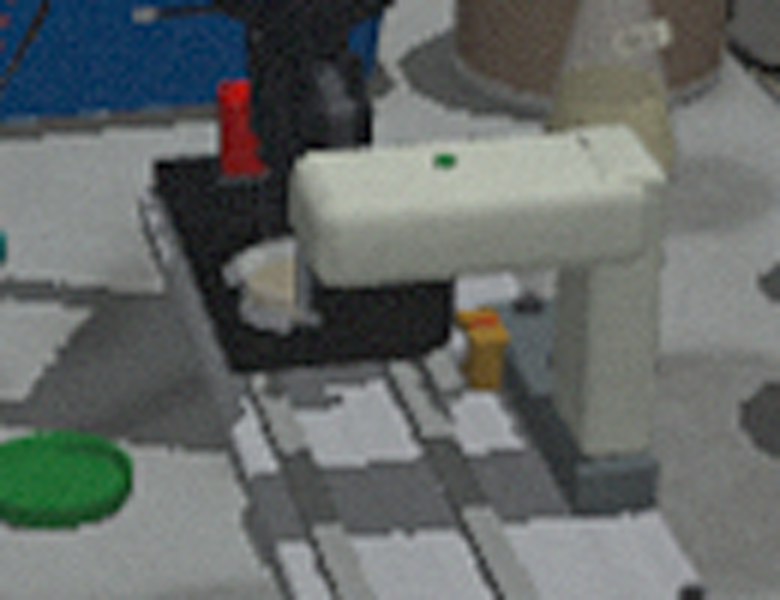

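```bash
python3 -m pendant '[[[0,0,0.04,0],[0,0,0.03,0],[0,0,0,0],[0,0,0,0],[0,0,0,0],[0,0,0,0],[0,0,0,0],[0,0,0,0],[0,0,0,0],[0,0,0,0]]]'; python3 -c "
from h import *
s=sense();print(s['ft_force'],s['wrist_torque'])"
```

```text
time: 14.87
tool_pos: [595.2, -292.7, 30.2]
tcp_rot: [179.4, 1.1, 87.1]
ft_force: [0.5, -0.5, -0.3]
finger_gap: 58.4
[ 0.51041668 -0.50307987 -0.3077183 ] [ 0.00037724 -0.05585531  0.01461003]
```

```bash
python3 -m pendant '[[[0,0,0.03,0],[0,0,0,0],[0,0,0,0],[0,0,0,0],[0,0,0,0],[0,0,0,0],[0,0,0,0],[0,0,0,0],[0,0,0,0],[0,0,0,0]]]' ; python3 -c "
from h import *
s=sense();print(s['ft_force'],s['tool_pos'])"; python3 -m pendant '[[[0,0,0,0],[0,0,0,0],[0,0,0,0],[0,0,0,0],[0,0,0,0],[0,0,0,0],[0,0,0,0],[0,0,0,0],[0,0,0,0],[0,0,0,0]]]' 0.8; python3 -c "
from h import *
s=sense();print(s['ft_force'],s['tool_pos'])
i=snapshot('wrist')[:,:,::-1];cv2.imwrite('pics/e1.png',i)"
```

```text
time: 15.7
tool_pos: [595.4, -292.7, 30.0]
tcp_rot: [179.3, 1.1, 87.1]
ft_force: [-0.0, 0.0, 1.0]
finger_gap: 58.5
[-0.03957933  0.04948756  0.9753751 ] [ 595.43648961 -292.71932254   30.00910187]
time: 16.53
tool_pos: [595.2, -292.7, 29.5]
tcp_rot: [179.3, 1.1, 87.1]
ft_force: [-0.2, 0.5, 0.4]
finger_gap: 76.9
[-0.19606812  0.54715753  0.39418783] [ 595.23081998 -292.68472514   29.53571244]
```

View pics/e1.png

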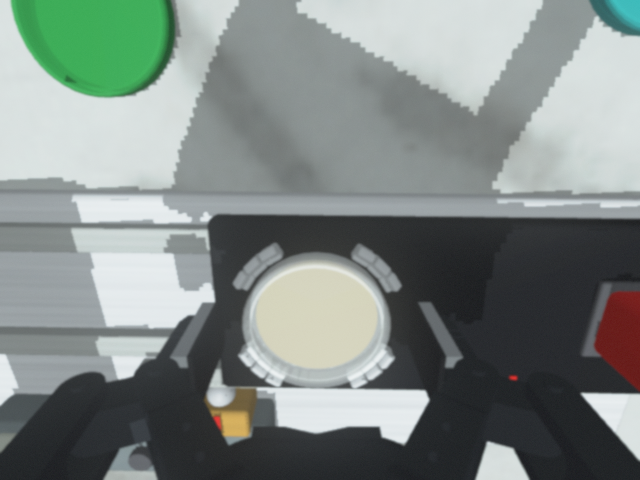

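The dish is in the nest inside all four lugs, and the fingers are clear on both sides at columns 210 and 420. I lift off slowly.

```bash
python3 -m pendant '[[[0,0,-0.15,0],[0,0,-0.25,0],[0,0,-0.35,0],[0,0,-0.5,0],[0,0,-0.7,0],[0,0,-0.8,0],[0,0,-0.8,0],[0,0,-0.6,0],[0,0,-0.3,0],[0,0,0,0]]]' ; python3 -c "
from h import *
s=sense();print(s['ft_force'],s['tool_pos'].tolist(),s['tcp_rot'].tolist())
i=snapshot('wrist')[:,:,::-1];cv2.imwrite('pics/e2.png',i)
go(602,-164,100,87.2)"
```

```text
time: 17.42
tool_pos: [595.3, -291.4, 131.2]
tcp_rot: [179.1, 1.2, 87.1]
ft_force: [0.3, -0.3, 0.3]
finger_gap: 77.0
[ 0.25377418 -0.29163935  0.29772338] [595.3112760439441, -291.351336043572, 131.1666615819585] [179.118571860294, 1.1922098868031816, 87.10777132982206]
tool d mm [128.2  -0.2  28. ] rows [ 6.41 -0.01  1.4 ] yaw err 0.09 turn units (tool z) -0.02
```

View pics/e2.png

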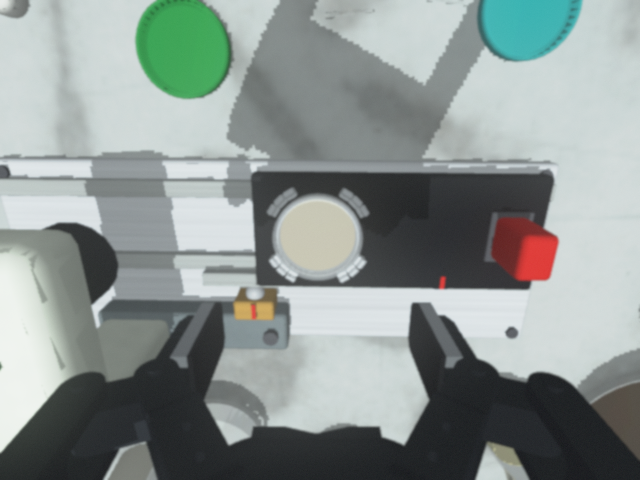

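```bash
python3 -m pendant '[[[0.5,0,0,0],[0.8,0,0.1,0],[0.9,0,0.1,0],[0.9,0,0.2,0],[0.9,0,0.2,0],[0.9,0,0.2,0],[0.8,0,0.1,0],[0.4,0,0,0],[0.1,0,0,0],[0,0,0,0]]]' ; python3 -c "
from h import *
s=sense();print(s['ft_force'],s['tool_pos'].tolist(),s['tcp_rot'].tolist())
i=snapshot('wrist')[:,:,::-1];cv2.imwrite('pics/e3.png',i)
go(602,-164,100,87.2);print(proj('wrist',[602,-164,72],s))"
```

```text
time: 18.3
tool_pos: [594.9, -150.0, 97.1]
tcp_rot: [-179.9, 0.8, 87.2]
ft_force: [-1.2, -0.1, 0.1]
finger_gap: 76.9
[-1.19088564 -0.11373262  0.1005422 ] [594.9072493230055, -150.02887333898354, 97.13310113403983] [-179.9400360195541, 0.7723916857710147, 87.21918557884383]
tool d mm [-13.3   7.8  -2.7] rows [-0.66  0.39 -0.13] yaw err -0.0 turn units (tool z) 0.0
[292.07413929 298.37011337]
```

View pics/e3.png

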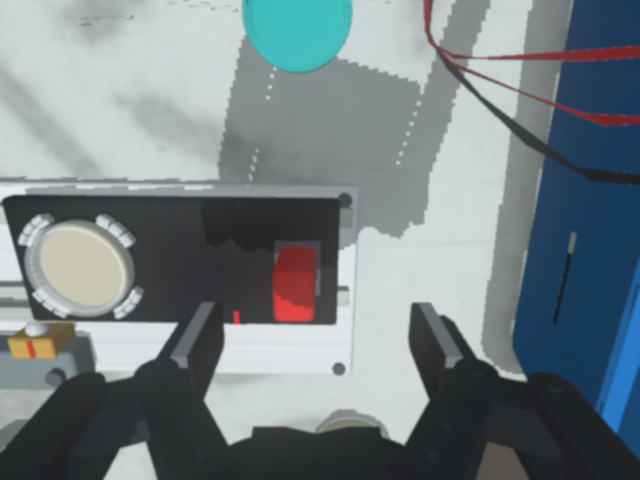

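```bash
python3 -m pendant '[[[-0.3,0.15,0,0],[-0.25,0.15,0,0],[-0.08,0.08,0.1,0],[0,0,0.2,0],[0,0,0.2,0],[0,0,0.2,0],[0,0,0.1,0],[0,0,0,0],[0,0,0,0],[0,0,0,0]]]' ; python3 -c "
from h import *
s=sense();print(s['ft_force'],s['tool_pos'].tolist(),s['tcp_rot'].tolist())
i=snapshot('wrist')[:,:,::-1];cv2.imwrite('pics/e4.png',i)
go(602,-163.5,40,87.2);print(proj('wrist',[602,-163.5,72],s))"
```

```text
time: 19.18
tool_pos: [602.4, -170.0, 79.5]
tcp_rot: [-180.0, 0.8, 86.9]
ft_force: [0.6, 0.5, 0.4]
finger_gap: 76.8
[0.61213821 0.45337415 0.37285797] [602.3883652916468, -169.97874372618443, 79.54559873465315] [-179.970496855446, 0.8420210222705875, 86.88268750073564]
tool d mm [ 7.  -0.8 39.5] rows [ 0.35 -0.04  1.98] yaw err 0.31 turn units (tool z) -0.07
[332.8021789  300.92588016]
```

View pics/e4.png

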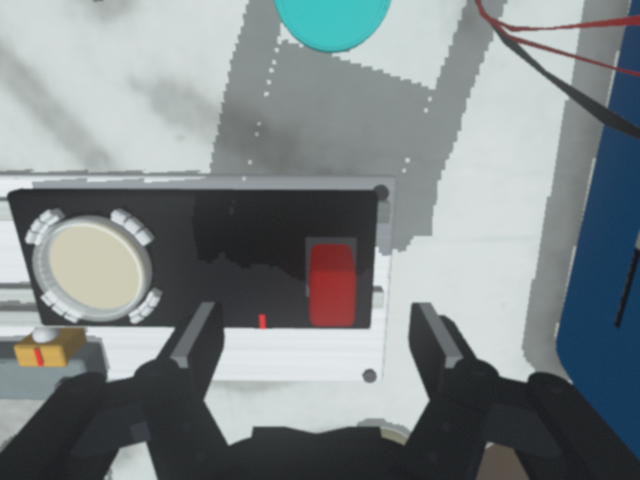

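```bash
python3 -m pendant '[[[0.15,0,0,0],[0.14,0,0,-0.05],[0.02,0,0.1,0],[0,0,0.3,0],[0,0,0.4,0],[0,0,0.4,0],[0,0,0.3,0],[0,0,0.2,0],[0,0,0.05,0],[0,0,0,0]]]' ; python3 -c "
from h import *
s=sense();print(s['ft_force'],s['tool_pos'].tolist(),s['tcp_rot'].tolist())
i=snapshot('wrist')[:,:,::-1];cv2.imwrite('pics/e5.png',i)
go(602,-163.5,40,87.2);print(proj('wrist',[602,-163.5,72],s))"
```

```text
time: 20.07
tool_pos: [602.4, -162.8, 40.2]
tcp_rot: [-179.9, 0.8, 87.2]
ft_force: [-0.3, 0.9, 0.0]
finger_gap: 76.8
[-0.33486008  0.91885898  0.04419041] [602.4309325153379, -162.8112192812869, 40.21839008262579] [-179.93756777837217, 0.8289606529612442, 87.19948094409843]
tool d mm [-0.7 -0.3  0.3] rows [-0.04 -0.02  0.01] yaw err -0.0 turn units (tool z) 0.0
[315.71977211 356.41912553]
```

View pics/e5.png

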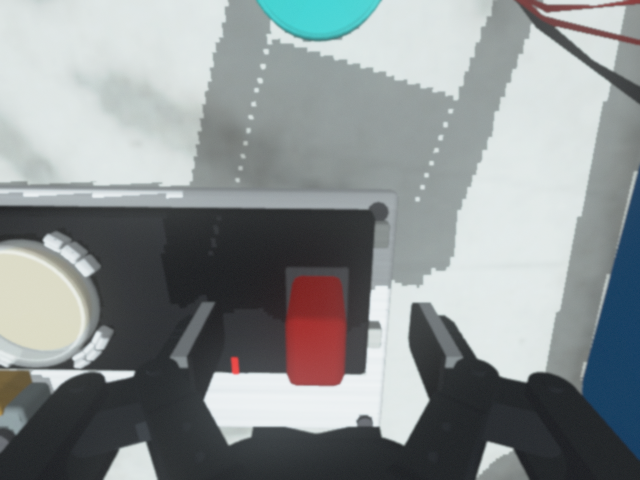

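```bash
python3 -m pendant '[[[0,0,0,0],[0,0,0,0],[0,0,0,0],[0,0,0,0],[0,0,0,0],[0,0,0,0],[0,0,0,0],[0,0,0,0],[0,0,0,0],[0,0,0,0]]]' -1 50; python3 -c "
from h import *
s=sense();print(s['ft_force'],s['tool_pos'].tolist(),s['tcp_rot'].tolist())
cv2.imwrite('pics/f1.png',snapshot('wrist')[:,:,::-1])
i=snapshot('top')[:,:,::-1]
c=i[200:262,215:325];cv2.imwrite('pics/f1t.png',cv2.resize(c,None,fx=7,fy=7,interpolation=cv2.INTER_CUBIC))"
```

```text
time: 20.95
tool_pos: [603.2, -163.1, 41.7]
tcp_rot: [179.9, 0.8, 87.1]
ft_force: [-0.2, -0.8, -0.9]
finger_gap: 21.2
[-0.20357778 -0.77998876 -0.87919404] [603.2215543393855, -163.13054846713993, 41.7124971573342] [179.94608981783307, 0.7866910237365651, 87.09788777755699]
```

View pics/f1.png

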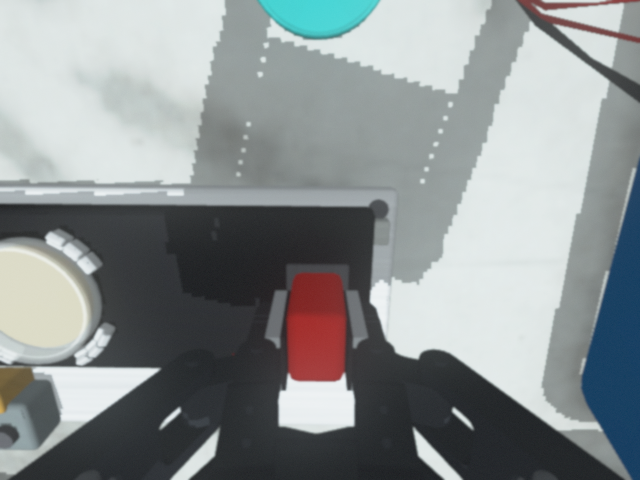

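View pics/f1t.png

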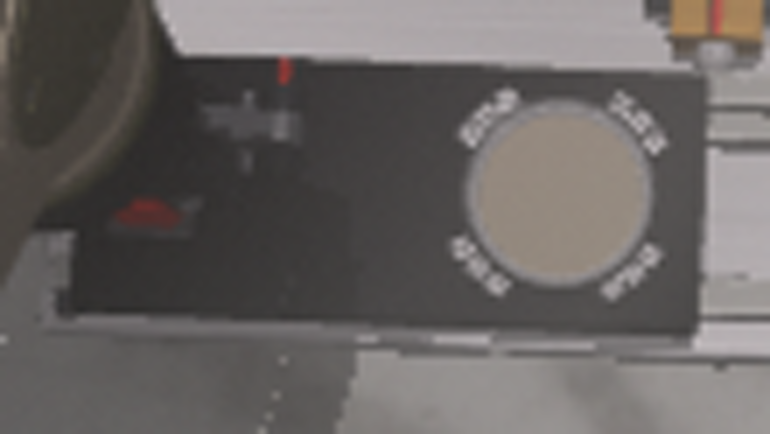

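```bash
python3 -c "
import cv2
i=cv2.imread('pics/d1.png')
cv2.imwrite('pics/d1m.png',cv2.resize(i[190:270,200:300],None,fx=7,fy=7,interpolation=cv2.INTER_CUBIC))
cv2.imwrite('pics/d1n.png',cv2.resize(i[190:230,440:510],None,fx=8,fy=8,interpolation=cv2.INTER_CUBIC))
"
```

```text
(no output)
```

View pics/d1m.png

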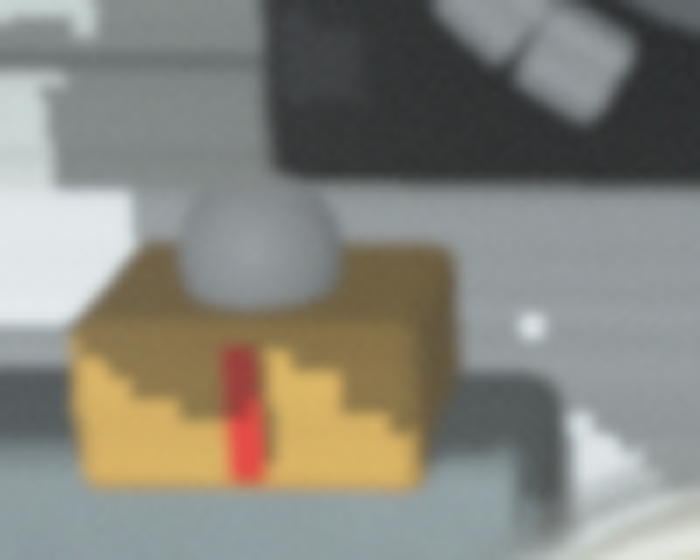

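View pics/d1n.png

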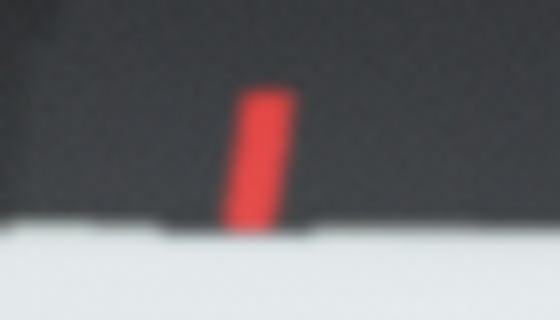

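```bash
python3 -c "
from h import *
np.set_printoptions(precision=2,suppress=True)
s={'tool_pos':np.array([660.1651,-293.914,95.7084]),'tcp_rot':np.array([179.3978,1.0059,87.101])}
m=ray_z('wrist',(470.5,218.3),32,s);m2=ray_z('wrist',(473.2,201.5),32,s)
b=ray_z('wrist',(236.7,225),26,s)
mt=ray_z('top',(255.3,208),32);bt=ray_z('top',(216-.6+716/7,207),26)
n=np.array([595.4,-293.7]);k=np.array([603.2,-163.1]);
u=(k-n)/np.linalg.norm(k-n);print('axis +y',u,np.linalg.norm(k-n),np.degrees(np.arctan2(u[0],u[1])))
for q in (m,m2,b,mt,bt): print(q,'along from nest',(q[:2]-n)@u)
"
```

```text
axis +y [0.06 1.  ] 130.83271762063188 3.4178931267362587
[ 641.31 -206.28   32.  ] along from nest 90.00547305126219
[ 631.39 -205.64   32.  ] along from nest 90.04825916016246
[ 641.31 -343.19   26.  ] along from nest -46.66429250763746
[ 642.73 -205.95   32.  ] along from nest 90.41806156094479
[ 643.61 -345.25   26.  ] along from nest -48.58106129579422
```

Knob held with a gap of 21.2 mm; the top view shows the dish centred between the lugs and the carriage in its starting place. The notch mark measures 90.0 mm from the nest, as specified. Travel to the ball is about 137 mm from the wrist view, or 139 mm from the top view.

```bash
python3 -m pendant '[[[-0.2,0,0,0],[-0.4,0,0,0],[-0.5,0,0,0],[-0.5,0,0,0],[-0.5,0,0,0],[-0.5,0,0,0],[-0.4,0,0,0],[-0.2,0,0,0],[-0.1,0,0,0],[0,0,0,0]]]'; python3 -c "
from h import *
s=sense();print(s['ft_force'],s['wrist_torque'],s['tool_pos'],s['tcp_rot'])"
```

```text
time: 21.88
tool_pos: [599.4, -230.7, 41.7]
tcp_rot: [-180.0, 0.5, 87.2]
ft_force: [0.7, 1.4, -0.5]
finger_gap: 21.0
[ 0.65974109  1.35327023 -0.54400724] [ 0.2779483  -0.17325254 -0.27221042] [ 599.37038788 -230.68409434   41.73214646] [-179.96190364    0.47713989   87.16768677]
```

Moved 67.5 mm. That leaves about 69 mm to the notch at TCP y of about -299.6; I go on to about 14 mm short of it.

```bash
python3 -m pendant '[[[-0.2,0,0,0],[-0.4,0,0,0],[-0.4,0,0,0],[-0.4,0,0,0],[-0.4,0,0,0],[-0.3,0,0,0],[-0.2,0,0,0],[-0.1,0,0,0],[0,0,0,0],[0,0,0,0]]]'; python3 -c "
from h import *
s=sense();print(s['ft_force'],s['wrist_torque'],s['tool_pos'],s['tcp_rot'])
cv2.imwrite('pics/g1.png',snapshot('wrist')[:,:,::-1])
i=snapshot('top')[:,:,::-1]
cv2.imwrite('pics/g1t.png',cv2.resize(i[180:280,250:380],None,fx=6,fy=6,interpolation=cv2.INTER_CUBIC))
i=snapshot('side')[:,:,::-1]
cv2.imwrite('pics/g1s.png',cv2.resize(i[190:290,280:410],None,fx=6,fy=6,interpolation=cv2.INTER_CUBIC))"
```

```text
time: 22.72
tool_pos: [596.4, -282.5, 41.7]
tcp_rot: [-179.9, 0.5, 87.2]
ft_force: [0.1, 3.6, -1.1]
finger_gap: 21.0
[ 0.07037513  3.58417866 -1.05083044] [ 0.50290265 -0.22639502 -0.29253201] [ 596.39945458 -282.52074699   41.72256443] [-179.89947672    0.45277924   87.1981961 ]
```

View pics/g1t.png

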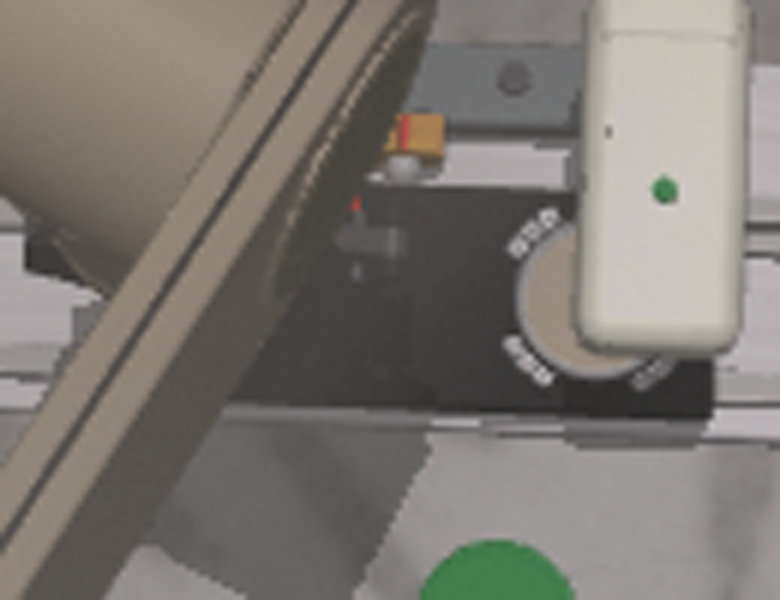

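View pics/g1.png

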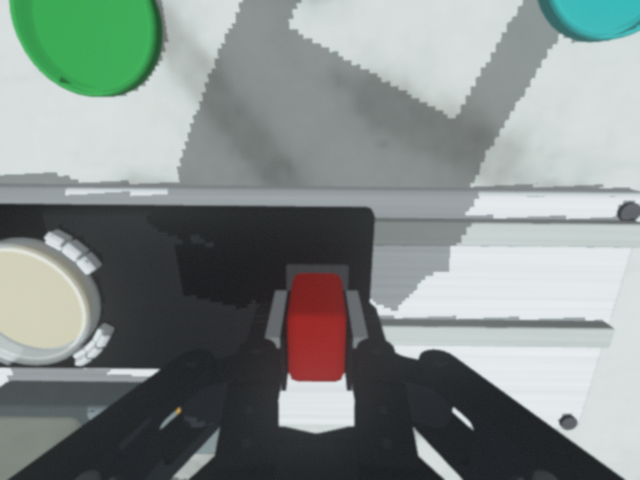

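View pics/g1s.png

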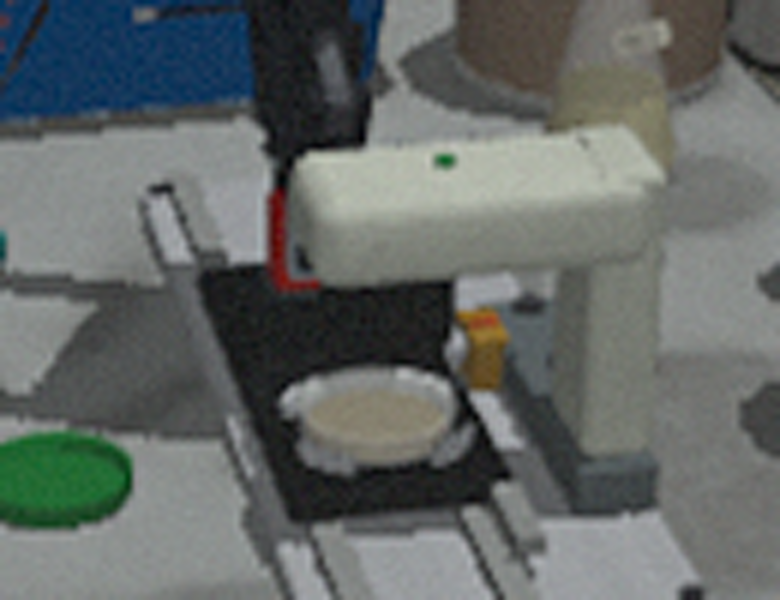

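```bash
python3 -m pendant '[[[-0.1,0,0,0],[-0.1,0,0,0],[-0.1,0,0,0],[-0.1,0,0,0],[-0.1,0,0,0],[0,0,0,0],[0,0,0,0],[0,0,0,0],[0,0,0,0],[0,0,0,0]]]'; python3 -c "
from h import *
s=sense();print(s['ft_force'],s['wrist_torque'],s['tool_pos'],s['tcp_rot'])"
```

```text
time: 23.7
tool_pos: [595.9, -292.3, 41.8]
tcp_rot: [-179.9, 0.4, 87.3]
ft_force: [-0.2, 1.4, -0.9]
finger_gap: 21.2
[-0.16476469  1.38917922 -0.94157434] [ 0.26470299 -0.24726352 -0.39606946] [ 595.87785186 -292.25918355   41.75240809] [-179.86924996    0.43379603   87.26759515]
```

```bash
python3 -m pendant '[[[-0.07,0,0,0],[-0.05,0,0,0],[-0.05,0,0,0],[0,0,0,0],[0,0,0,0],[0,0,0,0],[0,0,0,0],[0,0,0,0],[0,0,0,0],[0,0,0,0]]]'; python3 -c "
from h import *
s=sense();print(s['ft_force'],s['wrist_torque'],s['tool_pos'],s['tcp_rot'])
i=snapshot('top')[:,:,::-1]
cv2.imwrite('pics/g2t.png',cv2.resize(i[190:240,290:350],None,fx=12,fy=12,interpolation=cv2.INTER_CUBIC))"
```

```text
time: 24.53
tool_pos: [595.6, -297.6, 41.7]
tcp_rot: [-179.9, 0.5, 87.2]
ft_force: [0.5, -0.0, -2.9]
finger_gap: 21.2
[ 0.52556405 -0.04584432 -2.85217595] [ 0.06570224 -0.2552525  -0.36481294] [ 595.55989552 -297.58807995   41.73355492] [-179.89817557    0.54753381   87.23056255]
```

View pics/g2t.png

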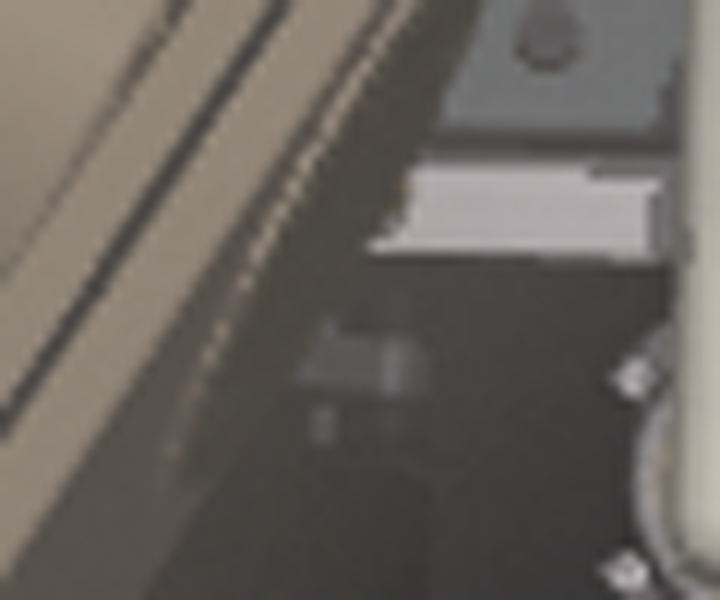

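```bash
python3 -m pendant '[[[-0.04,0,0,0],[0,0,0,0],[0,0,0,0],[0,0,0,0],[0,0,0,0],[0,0,0,0],[0,0,0,0],[0,0,0,0],[0,0,0,0],[0,0,0,0]]]'; python3 -c "
from h import *
s=sense();print(s['ft_force'],s['wrist_torque'],s['tool_pos'],s['tcp_rot'])
i=snapshot('side')[:,:,::-1]
cv2.imwrite('pics/g3s.png',cv2.resize(i[190:290,280:410],None,fx=6,fy=6,interpolation=cv2.INTER_CUBIC))"
```

```text
time: 25.42
tool_pos: [595.5, -299.6, 41.8]
tcp_rot: [-179.9, 0.6, 87.2]
ft_force: [1.0, -2.3, -3.2]
finger_gap: 21.3
[ 1.03462491 -2.27390208 -3.22722331] [ 0.05162066 -0.21798242 -0.25116337] [ 595.4876515  -299.599842     41.76120193] [-179.92381686    0.63019824   87.21003338]
```

View pics/g3s.png

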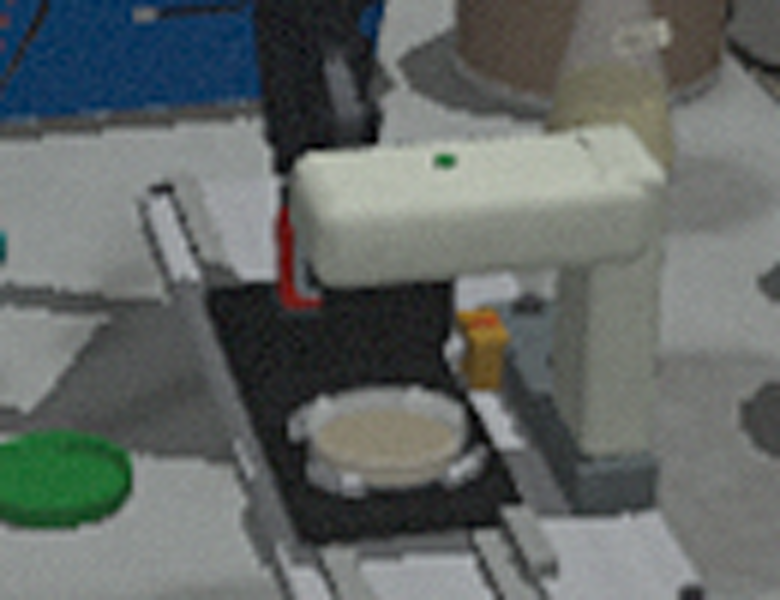

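The force along y has turned to −2.3 N, so the ball is drawing the carriage in. I ease on by a fraction and watch.

```bash
python3 -m pendant '[[[-0.03,0,0,0],[0,0,0,0],[0,0,0,0],[0,0,0,0],[0,0,0,0],[0,0,0,0],[0,0,0,0],[0,0,0,0],[0,0,0,0],[0,0,0,0]]]'; python3 -c "
from h import *
s=sense();print(s['ft_force'],s['wrist_torque'],s['tool_pos'],s['tcp_rot'])"
```

```text
time: 26.3
tool_pos: [595.4, -299.8, 41.7]
tcp_rot: [-179.9, 0.6, 87.2]
ft_force: [0.8, -1.9, -2.7]
finger_gap: 21.3
[ 0.8218408  -1.87705654 -2.68541509] [ 0.07591233 -0.30157079 -0.30900206] [ 595.41381267 -299.76951719   41.7152413 ] [-179.90511997    0.59437805   87.22097614]
```

```bash
python3 -m pendant '[[[-0.04,0,0,0],[0,0,0,0],[0,0,0,0],[0,0,0,0],[0,0,0,0],[0,0,0,0],[0,0,0,0],[0,0,0,0],[0,0,0,0],[0,0,0,0]]]'; python3 -c "
from h import *
s=sense();print(s['ft_force'],s['wrist_torque'],s['tool_pos'],s['tcp_rot'])"
```

```text
time: 27.13
tool_pos: [595.4, -299.8, 41.7]
tcp_rot: [-179.9, 0.5, 87.2]
ft_force: [0.5, -0.7, -1.6]
finger_gap: 21.3
[ 0.4823347  -0.69682813 -1.58194514] [ 0.11493745 -0.20691262 -0.32385234] [ 595.43025024 -299.83881955   41.72234933] [-179.88836028    0.5371804    87.23879797]
```

```bash
python3 -m pendant '[[[-0.05,0,0,0],[0,0,0,0],[0,0,0,0],[0,0,0,0],[0,0,0,0],[0,0,0,0],[0,0,0,0],[0,0,0,0],[0,0,0,0],[0,0,0,0]]]'; python3 -c "
from h import *
s=sense();print(s['ft_force'],s['qd'],s['tool_pos'],s['finger_gap'])
i=snapshot('side')[:,:,::-1]
cv2.imwrite('pics/h_s.png',cv2.resize(i[190:290,280:410],None,fx=6,fy=6,interpolation=cv2.INTER_CUBIC))
cv2.imwrite('pics/h_t.png',snapshot('top')[:,:,::-1])
n=np.array([595.4,-293.7])+np.array([595.43-603.22,-299.84+163.13]);print('nest now',n)
for nm,p in (('notch',[n[0]+46,n[1]+89.9,29]),('dishcentre',[*n,37]),): print(nm,p,proj('side',p),proj('top',p))"
```

```text
time: 27.97
tool_pos: [595.4, -300.0, 41.7]
tcp_rot: [-179.9, 0.5, 87.3]
ft_force: [0.3, 1.1, -1.1]
finger_gap: 21.2
[ 0.34914991  1.12551995 -1.06082631] [-0.02793313 -0.02775348 -0.01445975 -0.00525429  0.10558673  0.15287267] [ 595.43449678 -299.95716523   41.74135297] 21.211629672783758
nest now [ 587.61 -430.41]
notch [np.float64(633.6099999999999), np.float64(-340.51), 29] [351.72127234 247.31150974] [315.59632931 211.16876747]
dishcentre [np.float64(587.6099999999999), np.float64(-430.40999999999997), 37] [343.55682599 263.98757043] [356.70938883 230.30263686]
```

View pics/h_s.png

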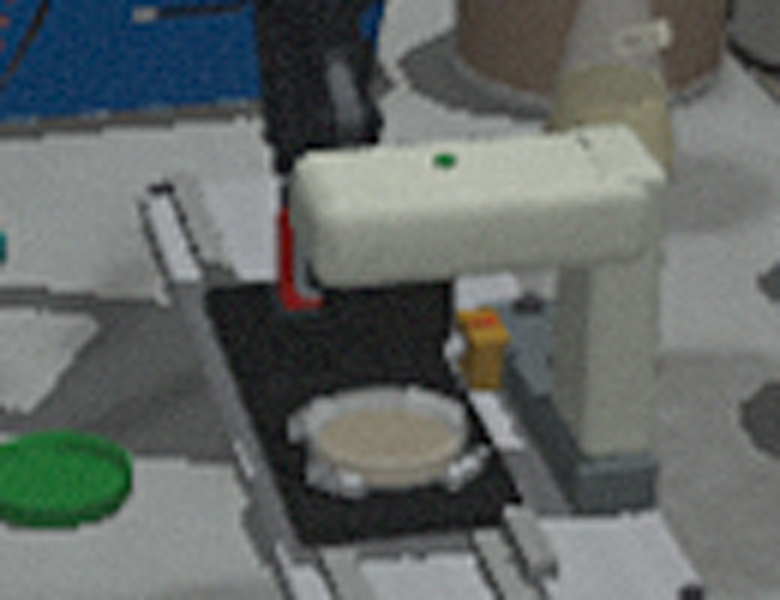

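View pics/h_t.png

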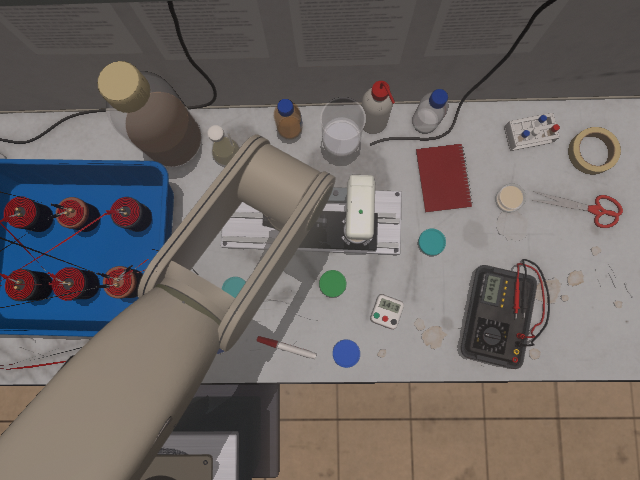

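```bash
python3 -m pendant '[[[-0.06,0,0,0],[0,0,0,0],[-0.05,0,0,0],[0,0,0,0],[0,0,0,0],[0,0,0,0],[0,0,0,0],[0,0,0,0],[0,0,0,0],[0,0,0,0]]]'; python3 -c "
from h import *
s=sense();print(s['ft_force'],s['tool_pos'],s['finger_gap'])
print(ray_z('top',(360.5,211),146))"
```

```text
time: 28.9
tool_pos: [595.4, -300.0, 41.7]
tcp_rot: [-179.8, 0.3, 87.3]
ft_force: [-1.6, 2.8, -0.4]
finger_gap: 21.5
[-1.62619296  2.82608394 -0.40564163] [ 595.38270197 -300.01094074   41.74191571] 21.472087205334955
[ 609.09095588 -431.87137183  146.        ]
```

```bash
python3 -m pendant '[[[-0.08,0,0,0],[0,0,0,0],[-0.06,0,0,0],[0,0,0,0],[0,0,0,0],[0,0,0,0],[0,0,0,0],[0,0,0,0],[0,0,0,0],[0,0,0,0]]]'; python3 -c "
from h import *
s=sense();print(s['ft_force'],s['tool_pos'],s['finger_gap'])"
```

```text
time: 29.73
tool_pos: [595.4, -300.0, 41.8]
tcp_rot: [-179.8, 0.1, 87.4]
ft_force: [-0.8, 4.4, -0.9]
finger_gap: 21.3
[-0.77590398  4.41286277 -0.85688175] [ 595.36833667 -300.03665353   41.76142962] 21.287184568638363
```

The carriage holds at y=-300.0 with 4.4 N pushing on it, more than the 2 N of rail friction, so the ball is in the notch. I relax the push a little and hand in.

```bash
python3 -m pendant '[[[0.08,0,0,0],[0,0,0,0],[0,0,0,0],[0,0,0,0],[0,0,0,0],[0,0,0,0],[0,0,0,0],[0,0,0,0],[0,0,0,0],[0,0,0,0]]]'; python3 -c "
from h import *
s=sense();print(s['ft_force'],s['tool_pos'],s['finger_gap'],abs(s['qd']).max())
print(hand_in())"
```

```text
time: 30.57
tool_pos: [595.4, -299.8, 41.8]
tcp_rot: [-179.8, 0.2, 87.3]
ft_force: [-0.4, 2.1, -1.5]
finger_gap: 21.2
[-0.39778152  2.10330468 -1.47844273] [ 595.41936452 -299.8488689    41.81327599] 21.233809703271426 0.027916182296067384
the job is handed in; nothing more can be done
None
```

I put the tan dish flat into the nest with the stage still at its start, about 137 mm short of the notch, and let go. I then gripped the red knob at 50 N, pushed the stage 136.7 mm along the rail until the ball clicked in, and handed in at 30.6 s, still holding the knob. `hand_in` gave no verdict.

**Dish:** the top picture taken after I let go shows it centred between the four lugs with the carriage unmoved, and the last side picture still shows it flat in the nest. Its position was not measured again at the end.

**Notch:**
- The knob held to about 0.4 mm while the force along the rail went from −2.3 N (ball drawing in) to +4.4 N, more than the roughly 2 N of rail friction, so I take the ball to be in the notch. The arm hid the notch, so I could not see this directly.
- The travel agrees with the 136.7 mm measured from the wrist camera. The top camera's coarser estimate was about 2 mm longer.

**Lens:** by my estimate the dish is about 1.5 mm along the rail from the lens axis. This is uncertain because the reader hides the dish from above.

**Bystanders:** the flask and timer look unmoved in the last top picture, though I did not measure them, and the arm stands close to the flask there.

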